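# Bolt the hatch of the bench test box

## Robot

A 7-joint arm with a two-finger parallel gripper is mounted at the origin on a cart in front of the work surface, level with it; the furniture and walls round the work are solid. World frame = base frame: x ahead of the robot, y to its left, z up, the work surface at z = 0. Lengths are in mm, angles in rad, forces in N, time in s.
With the tool pointing down it reaches from about 400 to 850 mm from the base axis. Payload 10.4 kg.
Tool frame: the origin (TCP) lies where the fingers leave the gripper's body, on its centre line; the fingertips stand robot.tip_reach ahead of it and the grasp point (between the pads) lies 51 mm ahead of it (robot.tip_reach is the distance from the TCP to the fingertips, in mm); y points along the fingers, x is the direction in which the jaws open and shut, and the axes are right-handed (so a half turn about y gives the same grasp; the last joint's range is limited). The gripper opens to 87 mm and grips with 3 to 60 N. Pads are 19 mm wide; open, the fingers measure 117 mm over their backs; the gripper's body (75 mm by 190 mm) begins 51 mm behind the grasp point.
Start: joints at [-1.362, 0.332, -0.065, 1.46, 0.022, 1.35, -0.088], TCP at [143.566, 608.304, 292.276] pointing down, gripper open.
Joint ranges: [-2.6, 2.6], [-0.5, 2.12], [-1.47, 1.34], [0.16, 2.42], [-1.27, 4.41], [0.06, 2.06], [-2.6, 2.6]. Speed limits (rad/s): [2.22, 2.22, 2.79, 2.79, 3.14, 3.14, 3.14].

## Interface

Orientations are given as a rotation vector (axis times angle).
In Python, from station import monitor, snapshot, camera_params, robot gives the robot as it stands.
- The arm moves only by the tool jog_arm, never from a script. Its argument "increments" is a list of rows, each a list of 3 entries, a list of its own where there are three numbers: the finger opening in cm, from 0 to 8.7, then the shift along the tool's x, y, z in cm, then the turn about the tool's y in rad. A call has 1 to 10 rows; each row is the pose to reach, as a shift and turn from the pose commanded when the call began, along the tool's axes at that moment; what a row does not reach only later rows make up. A row lasts 1/12 s, in which the tool goes at most 41.7 mm and 7.16 degrees, less where a joint would pass 70% of its speed; a pose out of reach is approached as far as the arm can. A call with a gripper value outside its range is refused whole. The fingers move at their own pace and stop on an object; the grip force is fixed at half the most. Time passes only in rows, so rows that repeat a pose let the fingers close. It gives the time, the measured TCP pose, the force and the opening at its end, in the units of the state.
- monitor.state(): the state, without advancing time (a new reading comes with each control period).
- snapshot(name): name is "side" or "top" or "wrist"; returns (picture, depth): 480x640x3 uint8, red, green, blue; 480x640 float32, mm along the optical axis (not along the pixel's ray), 0 where there is no reading.
- camera_params(name): a dict with "intrinsics" (3x3 intrinsics, pixels), "R" (3x3) and "t" (3): a world point X has camera coordinates R X + t. Camera axes: x right, y down, z forward; pixel columns grow to the right and rows downward; lengths in mm; the calibration is good to about 2 mm. A picture is of the moment at which its call begins: read the wrist's pose just before it. camera_params takes no time and is no camera call; for the wrist camera it gives the pose at the moment of the call.
- robot.sign_off(): hands the job in, once; it reports no verdict.
The state is a dict: "t": time; "q": joint angles; "qd": joint speeds; "effort": joint torques, N m; "ee_pos": TCP position; "eef_rot": TCP orientation; "contact_force": force on the tool from outside, world axes, zero at the start; "ft_torque": the same for the moment, N m; "opening": opening from 0.0 (shut) to 1.0 (fully open).
Only numpy, scipy, OpenCV 4.12 (cv2) and the standard library are available. Lean on these libraries where they do the work, as an engineer would, in place of code of your own. Each camera call takes 0.05 s, during which the arm holds its last target.

## Task

The hatch of the grey test box is shut but not bolted. Lift the bolt's handle out of its parking notch, slide the spring-loaded bolt to the right into the staple until the handle comes up gently against the stop, then turn the handle fully down into the far notch so that it holds the bolt when you let go. Do not force the handle against the guide or the stop, and leave the things standing round the box where they are.

Things in the scene. Friction and masses are not known exactly. Their poses are not given: they have to be found in the camera images.
- hatch_box: Grey box, 150 (x) x 240 (y) x 70 mm high, screwed to the bench; origin at the centre of its underside, x to its back, y to its left, z up; its front faces -x. On its top, along the front edge, lies a steel barrel bolt (14 mm round) that slides along the box's y axis in three straps, the last of which (right) is the staple; they reach 34 mm above the top.
- bolt_axis (a point): Point on the bolt's axis where the handle is rooted when bolt = 0; in the box frame at x -45, y +50, z +92 mm. Fixed to the box, with the box's axes; does not move with the bolt. With bolt = s and handle = a, the ball's centre lies from here, in the box's axes, at x = -60 cos a, y = -1000 s, z = +60 sin a (mm).
- handle_ball (a point): Centre of the black ball, 18 mm in diameter, at the end of the bolt's handle, a steel rod 8 mm thick and square to the bolt; 60 mm from the bolt's axis. With the handle down the ball hangs 30 mm in front of the box's front face, free at the sides and below. It can be pinched from above, fingers closing along the bolt; it then turns between them.
- bolt (a joint): How far the bolt is slid to the right (box's -y), in m: 0 = drawn back, as at the start; at most 0.066. A spring pushes it back with 3 N at 0 and 1 N more every 10 mm; friction about 1.2 N, and grease drags with 0.5 N per 10 mm/s. From 0.030 on it is well into the staple.
- handle (a joint): Angle of the handle in rad: 0 = fully down (level, pointing to the box's front; at the start 0 to 0.1), 1.2 = raised as far as it goes. It is stiff (about 1.5 N at the ball) and stays where it is left. It passes along the guide only when raised above 0.75.
- guide: Steel guide 10 to 19 mm in front of the bolt's axis, origin and axes of hatch_box: a rail 9 mm higher than the axis, with the parking notch, and an adjustable plate with the far notch and, beyond it, a stop post 22 mm higher than the axis. Notches are 13 mm wide. Its place is not measured: the stop is met at bolt = 0.038 to 0.063, the notch spans the 5 mm before. Over 15 N on it is forcing.
- transformer_1: Small transformer, 52x42x36 mm, standing right of the box; origin at the centre of its underside. To be left alone.
- flux_jar_1: Small round jar, 42 mm wide, 37 mm high, in front and to the right of the box; origin at the centre of its underside. To be left alone.
- heat_sink_1: Finned black heat sink, 25x40x22 mm, in front of the box; origin at the centre of its underside. To be left alone.

How it is judged (in metres and radians):
On the way:
1. the handle is raised out of the parking notch and the bolt is slid into the staple (value of joint bolt above 0.03 m and value of joint handle above 0.6 rad), for 0.1 s.
At the end, for the whole second after the job is handed in: The bolt is at rest in the staple (travel over 30 mm), held by its handle, which lies fully down in the far notch (within 0.12 rad of level) (value of joint bolt above 0.03 m and value of joint handle below 0.12 rad and velocity of joint bolt between -0.005 and 0.005 m/s); the robot touches nothing.
It fails at once if the guide or its stop is loaded with more than 15 N (forced) (contact force between guide and anything else above 15 N).
It fails at once if the transformer is moved by more than 20 mm (distance of transformer_1 from where it was at the start of the episode above 0.02 m).
It fails at once if the jar is moved by more than 20 mm (distance of flux_jar_1 from where it was at the start of the episode above 0.02 m).
It fails at once if the heat sink is moved by more than 20 mm (distance of heat_sink_1 from where it was at the start of the episode above 0.02 m).
It also fails if it takes over 64 s, if anything falls off the work surface, if the arm or the gripper's body presses on something with over 40 N, if the wrist force passes 120 N, or if a joint passes its speed limit or range.

## Working session

There is one attempt and no reset: what is moved stays moved. The work goes in short steps, Python scripts to look and compute and a tool call to move; the robot and the scene stay as the last step left them, time stands still between calls to the robot, and variables do not carry over. Pictures are saved under pics/ and viewed, and the job is handed in when it is done.

Besides the shell and the picture viewer there is one more tool, called by a JSON object that holds its "fn" and its "kwargs", one argument or row to a line. jog_arm: Moves the arm, as the interface text tells. Its arguments: {"type":"object","properties":{"increments":{"type":"array","items":{"type":"array"}}},"required":["increments"]}

```bash
mkdir -p pics; ls; python3 - <<'E'
from station import monitor, snapshot, camera_params, robot
import cv2,numpy as np
s=monitor.state(); print(s, robot.tip_reach)
for n in ("side","top","wrist"):
    p=camera_params(n); print(n,p)
    im,d=snapshot(n); cv2.imwrite(f"pics/{n}0.png",im[:,:,::-1]); np.save(f"pics/{n}0.npy",d)
E
```

```text
pics
{'t': 0.0, 'q': array([-1.36159683,  0.33287284, -0.06469328,  1.46095672,  0.02158044,
        1.34988974, -0.08845637]), 'qd': array([ 0.00090793, -0.00051847,  0.00011299,  0.00013974, -0.00090631,
        0.00184454,  0.00028172]), 'effort': array([ 7.37118944e-05, -6.23267269e+01,  2.47049524e-02, -3.89888477e+01,
       -6.12335186e-02,  4.02646896e-02,  1.60632053e-04]), 'ee_pos': array([143.51362598, 607.99925355, 291.44588734]), 'eef_rot': array([-1.31090136, -1.03603028,  1.03785371]), 'contact_force': array([ 0.19278194,  0.70972318, -0.10981146]), 'ft_torque': array([ 0.0116797, -0.012757 , -0.0145675]), 'opening': 1.0012179462160262} 69.7
side {'intrinsics': array([[610.66413307,   0.        , 316.96398965],
       [  0.        , 610.66413307, 249.53584148],
       [  0.        ,   0.        ,   1.        ]]), 'R': array([[ 0.99707719, -0.07623179, -0.00507855],
       [-0.04906861, -0.58800854, -0.80736499],
       [ 0.05856065,  0.80525442, -0.59003049]]), 't': array([-566.18706578,  230.20090046,  785.89461451])}
top {'intrinsics': array([[497.65358127,   0.        , 325.47775809],
       [  0.        , 497.65358127, 247.53981671],
       [  0.        ,   0.        ,   1.        ]]), 'R': array([[ 0.01090771, -0.99987795, -0.01118513],
       [-0.99867245, -0.01033005, -0.05046415],
       [ 0.05034244,  0.01172073, -0.99866324]]), 't': array([260.36459333, 569.87889673, 958.43071882])}
wrist {'intrinsics': array([[412.69490693,   0.        , 317.78098243],
       [  0.        , 412.69490693, 237.83741501],
       [  0.        ,   0.        ,   1.        ]]), 'R': array([[ 0.23014147,  0.97315637, -0.00126026],
       [ 0.9443987 , -0.2230277 ,  0.2415983 ],
       [ 0.23483185, -0.05679197, -0.97037553]]), 't': array([-625.45307312,  -29.12164593,  388.92261417])}
```

View pics/side0.png

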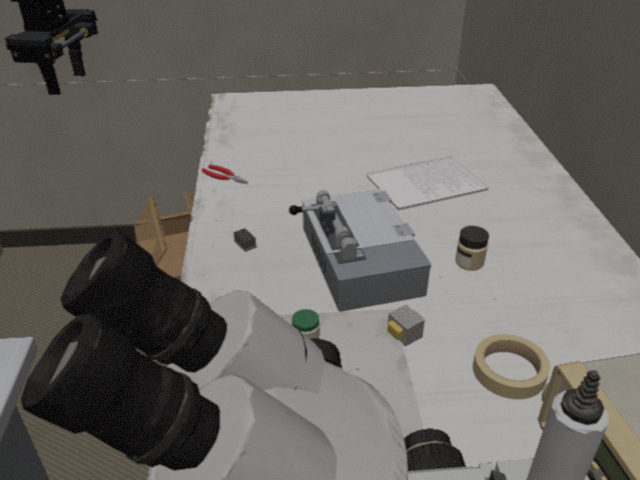

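View pics/top0.png

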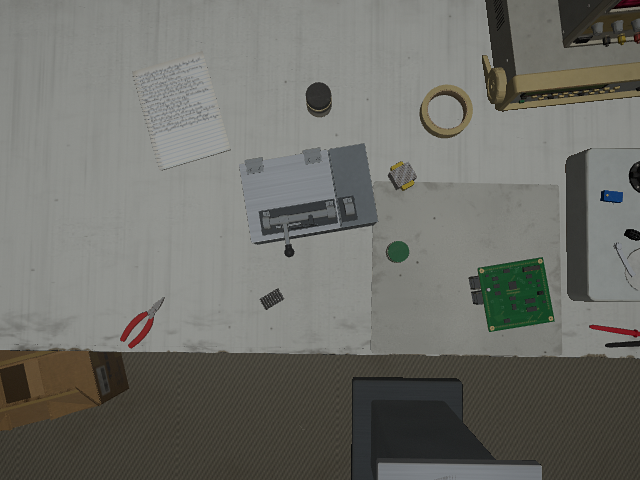

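View pics/wrist0.png

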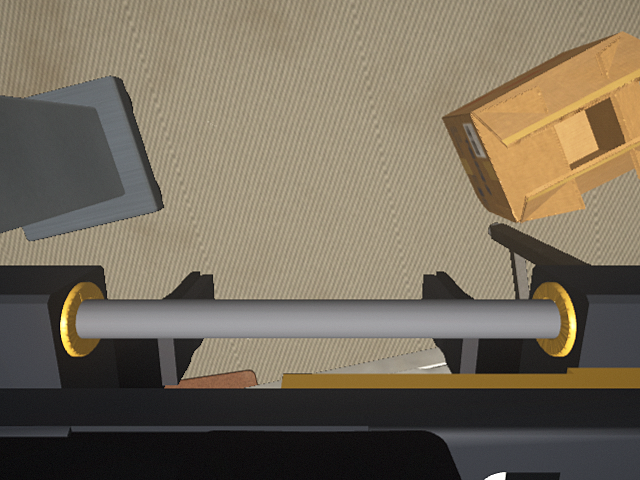

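The side view shows the ball at about (294,210). In the top view the ball is at about (289,252), the box at about (310,193), the heat sink at (272,299), the jar at (398,252) and the transformer at (402,176). Next I'll measure with the top depth.

```bash
cat > h.py <<'E'
import cv2,numpy as np
from station import monitor, snapshot, camera_params, robot
from scipy.spatial.transform import Rotation as Ro
def cloud(d,p):
    K=p["intrinsics"];v,u=np.mgrid[0:480,0:640]
    c=np.stack([(u-K[0,2])/K[0,0]*d,(v-K[1,2])/K[1,1]*d,d],-1)
    return (c-p["t"])@p["R"]
def ray(p,u,v):
    K=p["intrinsics"];r=p["R"].T@np.array([(u-K[0,2])/K[0,0],(v-K[1,2])/K[1,1],1]); return -p["R"].T@p["t"],r/np.linalg.norm(r)
def onplane(p,u,v,z):
    o,r=ray(p,u,v); return o+r*(z-o[2])/r[2]
def two(p1,a,p2,b):
    o1,r1=ray(p1,*a);o2,r2=ray(p2,*b)
    s=np.linalg.lstsq(np.stack([r1,-r2],1),o2-o1,rcond=None)[0]
    A=o1+s[0]*r1;B=o2+s[1]*r2
    return (A+B)/2,np.linalg.norm(A-B)
E
python3 - <<'E'
from h import *
np.set_printoptions(precision=1,suppress=True)
s=monitor.state(); print(Ro.from_rotvec(s["eef_rot"]).as_matrix())
p=camera_params("top"); d=np.load("pics/top0.npy"); X=cloud(d,p)
sub=X[100:300,230:430]
m=(d>0)&(X[...,2]>60)&(X[...,2]<110); m[:120]=0;m[270:]=0;m[:,:230]=0;m[:,385:]=0
b=m&(X[...,2]<80)
pts=X[b][:,:2].astype(np.float32); print(np.median(X[b][:,2]), cv2.minAreaRect(pts))
im=cv2.imread("pics/top0.png")
for n,(u,v,r) in dict(hs=(272,299,18),jar=(398,252,16),tr=(402,176,18)).items():
    w=np.zeros_like(m);w[v-r:v+r,u-r:u+r]=1; w&=X[...,2]>8
    print(n,X[w][:,2].max(),cv2.minAreaRect(X[w][:,:2].astype(np.float32)))
w=np.zeros_like(m);w[240:262,278:300]=1; w&=(im.max(2)<70)
k=w&(X[...,2]>60);vv,uu=np.nonzero(k)
print("ball",uu.mean(),vv.mean(),len(uu),X[k].mean(0),X[k][:,2].max())
cv2.imwrite("pics/z1.png",cv2.resize(im[140:320,220:430],None,fx=3.5,fy=3.3))
im=cv2.imread("pics/side0.png")
cv2.imwrite("pics/z2.png",cv2.resize(im[150:350,220:450],None,fx=3.4,fy=3))
E
```

```text
[[ 0.2 -0.  -1. ]
 [ 1.  -0.   0.2]
 [-0.  -1.  -0. ]]
70.16123909193597 ((669.40478515625, 300.91619873046875), (155.64468383789062, 240.26602172851562), 10.174525260925293)
hs 988.8201885790018 ((492.39935302734375, 324.7724914550781), (24.977203369140625, 146.57737731933594), 29.839319229125977)
jar 988.8201885790018 ((550.8191528320312, 182.96754455566406), (40.762001037597656, 152.92153930664062), 9.551952362060547)
tr 988.8201885790018 ((631.8305053710938, 188.72711181640625), (54.673431396484375, 257.6271057128906), 47.80828857421875)
ball 288.72527472527474 250.3956043956044 91 [557.  331.1 100. ] 105.6113736637952
```

View pics/z1.png

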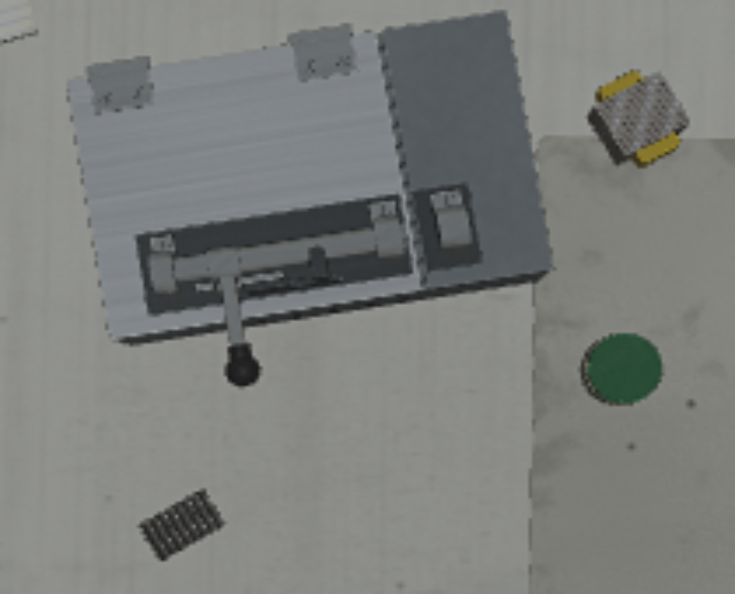

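View pics/z2.png

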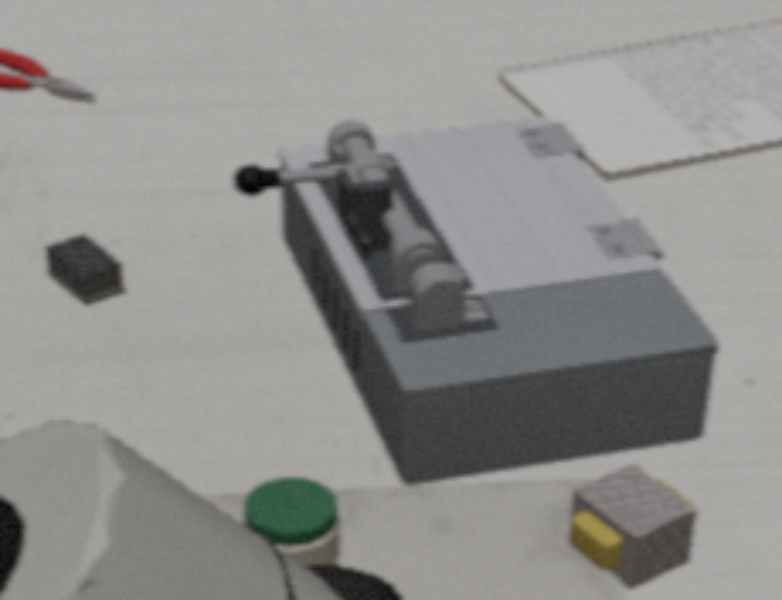

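```bash
python3 - <<'E'
from h import *
np.set_printoptions(precision=2,suppress=True)
s=monitor.state(); R=Ro.from_rotvec(s["eef_rot"]).as_matrix(); print(R, np.degrees(np.arctan2(-R[0,0],R[1,0])))
pt=camera_params("top"); ps=camera_params("side")
def blob(f,u,v,r):
    im=cv2.imread(f)[v-r:v+r,u-r:u+r].max(2)
    m=(im<55).astype(np.uint8); m=cv2.morphologyEx(m,cv2.MORPH_OPEN,np.ones((3,3)))
    n,l,st,c=cv2.connectedComponentsWithStats(m); i=1+st[1:,4].argmax()
    cs,_=cv2.findContours((l==i).astype(np.uint8),cv2.RETR_EXTERNAL,cv2.CHAIN_APPROX_NONE)
    print(f,st[i],c[i]+[u-r,v-r],cv2.minEnclosingCircle(cs[0])); return c[i]+[u-r,v-r]
a=blob("pics/top0.png",289,251,14); b=blob("pics/side0.png",294,210,12)
print("ball",two(pt,a,ps,b))
# front edge of top face: per-line fit using right part / left points with z~70
d=np.load("pics/top0.npy"); X=cloud(d,pt)
m=(d>0)&(abs(X[...,2]-70)<6); m[:120]=0;m[270:]=0;m[:,:230]=0;m[:,385:]=0
P=X[m][:,:2]
th=np.radians(10.17)
for _ in range(3):
    ex=np.array([np.cos(th),np.sin(th)]);ey=np.array([-ex[1],ex[0]])
    x=P@ex;y=P@ey
    bins=np.arange(y.min()+6,y.max()-6,3); f=[];
    for q in bins:
        k=(y>=q)&(y<q+3); f.append(np.sort(x[k])[:1].mean())
    c=np.polyfit(bins,f,1); r=np.array(f)-np.polyval(c,bins); g=abs(r)<2; c=np.polyfit(bins[g],np.array(f)[g],1)
    th-=np.arctan(c[0])
    print(np.degrees(th),c, r.std())
ex=np.array([np.cos(th),np.sin(th)]);ey=np.array([-ex[1],ex[0]]);x=P@ex;y=P@ey
fr=np.median(f); ys=np.percentile(y,[.3,99.7]); xb=[]
print("front",fr,"y",ys,np.diff(ys))
C=ex*(fr+75)+ey*ys.mean(); print("centre",C)
print("pred ball a=0",C+ex*-105+ey*50, "bolt axis", C-45*ex+50*ey)
# ball in box frame
B=two(pt,a,ps,b)[0]; print("ball box", (B[:2]-C)@ex,(B[:2]-C)@ey,B[2])
im=cv2.imread("pics/top0.png");cv2.imwrite("pics/z3.png",cv2.resize(im[190:265,250:380],None,fx=6,fy=6,interpolation=cv2.INTER_CUBIC))
im=cv2.imread("pics/side0.png");cv2.imwrite("pics/z4.png",cv2.resize(im[180:270,285:375],None,fx=6.5,fy=6.5,interpolation=cv2.INTER_CUBIC))
E
```

```text
[[ 0.23 -0.   -0.97]
 [ 0.97 -0.    0.23]
 [-0.   -1.   -0.  ]] -13.278677084650246
pics/top0.png [10  8  9 12 86] [288.81 250.73] ((13.423076629638672, 13.34615421295166), 5.869739055633545)
pics/side0.png [ 8  8 12  8 76] [295.03 209.53] ((13.5, 12.0), 5.852449893951416)
ball (array([556.63, 331.52,  93.47]), np.float64(0.17387307502490015))
10.014447502595921 [  0.   634.45] 6.608541959410319
10.032813819411095 [ -0.   634.49] 6.6130864678660455
10.032837203288446 [ -0.   634.49] 6.613060074170106
front 634.3484596877668 y [ 60.49 297.73] [237.24]
centre [667.3  299.95]
pred ball a=0 [555.19 330.89] bolt axis [614.28 341.34]
ball box -103.47122633311777 50.36585441872078 93.46794896269762
```

View pics/z3.png

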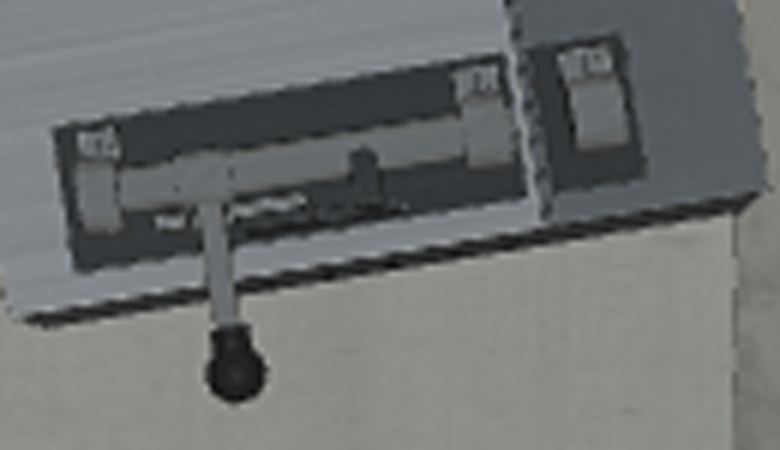

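View pics/z4.png

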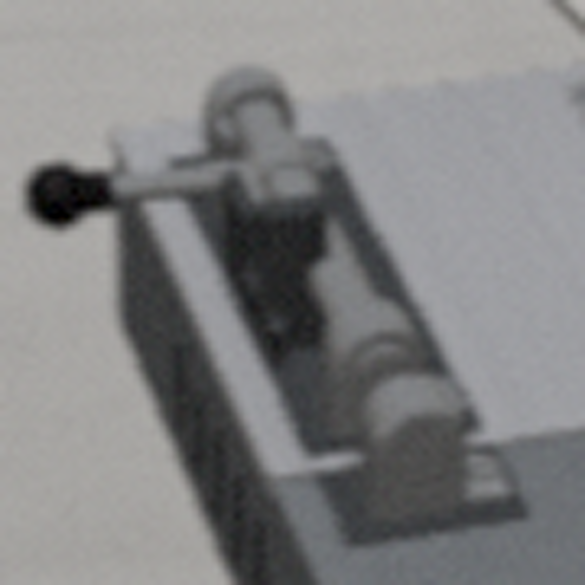

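```bash
python3 - <<'E'
from h import *
np.set_printoptions(precision=2,suppress=True)
pt=camera_params("top")
th=np.radians(10.07);ex=np.array([np.cos(th),np.sin(th)]);ey=np.array([-ex[1],ex[0]]);C=np.array([667.,300.1])
for n,u,v,z in [("railL end",183,218,101),("railR start",228,210,101),("railR end",305,198,101),("rodL",203,215,94),("rodR",227,211,94),("postL",352,178,114),("postR",378,172,114),("postLfoot",352,205,101)]:
    X=onplane(pt,250+u/6-.4,190+v/6-.4,z)[:2]-C; print(n,X@ex,X@ey,"s=",50-X@ey)
E
```

```text
railL end -57.03571626744406 57.91903590675064 s= -7.9190359067506435
railR start -56.890630554435276 44.26580362470191 s= 5.73419637529809
railR end -57.14208437604695 20.987550332993802 s= 29.012449667006198
rodL -56.36747027198011 52.43132337032239 s= -2.4313233703223887
rodR -56.36900424280092 45.105273392268735 s= 4.894726607731265
postL -55.02398428735191 5.804233842227551 s= 44.19576615777245
postR -54.539633877798494 -2.034554022425417 s= 52.03455402242542
postLfoot -61.532356741322815 7.477930685293499 s= 42.5220693147065
```

{"fn": "jog_arm", "kwargs": {
  "increments": [
    [5,[-3,0,-8],-0.08],
    [5,[-4.5,0,-12],-0.16],
    [5,[-6,0,-16],-0.24],
    [5,[-7.5,0,-20],-0.32],
    [5,[-9,0,-24],-0.4075],
    [5,[-10.5,0,-28],-0.4075],
    [5,[-12,0,-32],-0.4075],
    [5,[-13.5,0,-36],-0.4075],
    [5,[-15,0,-40],-0.4075],
    [5,[-16.5,0,-44],-0.4075]
  ]
}}

```text
t: 0.98
ee_pos: [491.0, 374.8, 292.2]
eef_rot: [-1.121, -1.338, 1.338]
contact_force: [0.3, 1.1, -0.2]
opening: 0.574
```

```bash
cat >> h.py <<'E'
TH=np.radians(10.07);EX=np.array([np.cos(TH),np.sin(TH),0]);EY=np.array([-EX[1],EX[0],0]);C=np.array([667.,300.1,0])
def tool():
    s=monitor.state(); R=Ro.from_rotvec(s["eef_rot"]).as_matrix(); p=s["ee_pos"]
    b=p-C; print("t %.2f"%s["t"],"tcp",p.round(1),"boxframe",(b@EX).round(2),(b@EY).round(2),b[2].round(2),"yawerr",np.round(np.arctan2(R[:,0]@EX,R[:,0]@EY),4),"tilt",R[2].round(3),"F",s["contact_force"].round(2),"open",(s["opening"]*87).round(2))
    return s,R
E
python3 - <<'E'
from h import *
s,R=tool(); print((R.T@(np.array([555.6,331.2,s["ee_pos"][2]])-s["ee_pos"])).round(1))
E
```

```text
Traceback (most recent call last):
  File "h.py", line 20, in tool
    b=p-C; print("t %.2f"%s["t"],"tcp",p.round(1),"boxframe",(b@EX).round(2),(b@EY).round(2),b[2].round(2),"yawerr",np.round(np.arctan2(R[:,0]@EX,R[:,0]@EY),4),"tilt",R[2].round(3),"F",s["contact_force"].round(2),"open",(s["opening"]*87).round(2))
                                                                                                                                                                                                                            ^^^^^^^^^^^^^^^^^^^^^^^
AttributeError: 'float' object has no attribute 'round'
```

{"fn": "jog_arm", "kwargs": {
  "increments": [
    [4,[-1.0,0.5,-1.0],0],
    [4,[-1.87,2,-1.87],0],
    [4,[-1.87,4,-1.87],0],
    [4,[-1.87,4,-1.87],0],
    [4,[-1.87,4,-1.87],0]
  ]
}}

```text
t: 1.4
ee_pos: [510.6, 361.1, 251.3]
eef_rot: [-1.12, -1.335, 1.34]
contact_force: [0.1, -0.0, -0.0]
opening: 0.464
```

```bash
sed -i 's/(s\["opening"\]\*87).round(2)/round(s["opening"]*87,2)/' h.py
python3 - <<'E'
from h import *
s,R=tool(); print((R.T@(np.array([555.6,331.2,s["ee_pos"][2]])-s["ee_pos"])).round(1))
p=camera_params("wrist"); im,d=snapshot("wrist"); cv2.imwrite("pics/w1.png",im[:,:,::-1])
Y=p["R"]@np.array([555.6,331.2,94])+p["t"]; Y=p["intrinsics"]@Y; print(Y[:2]/Y[2])
for h in (51,69.7):
  Y=p["R"]@(s["ee_pos"]+R[:,1]*h)+p["t"]; Y=p["intrinsics"]@Y; print(Y[:2]/Y[2])
E
```

```text
t 1.40 tcp [510.6 361.1 251.3] boxframe -143.33 87.45 251.34 yawerr -0.0003 tilt [-0.001 -1.     0.002] F [ 0.13 -0.04 -0.05] open 40.39
[-37.4  -0.1 -39.1]
[258.92879584 301.38361144]
[315.34412623 313.98211046]
[315.59833591 295.18947224]
```

View pics/w1.png

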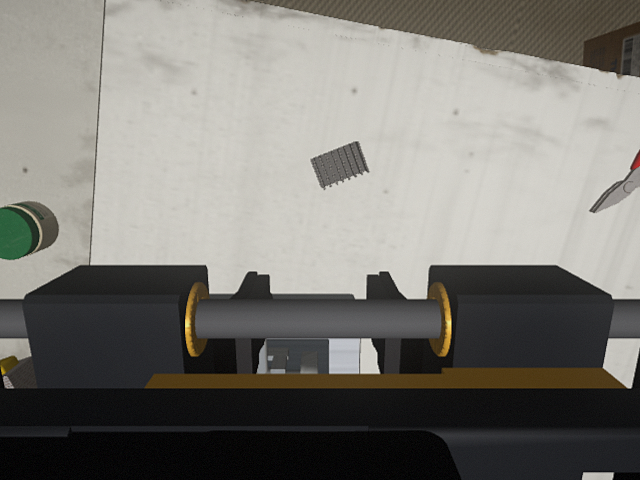

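{"fn": "jog_arm", "kwargs": {
  "increments": [
    [4,[-1.5,0,-1.5],0],
    [4,[-3,0,-3],0],
    [4,[-3.74,0,-3.91],0],
    [4,[-3.74,0,-3.91],0],
    [4,[-3.74,0,-3.91],0],
    [4,[-3.74,0,-3.91],0]
  ]
}}

```text
t: 1.95
ee_pos: [555.5, 332.5, 252.7]
eef_rot: [-1.119, -1.339, 1.338]
contact_force: [0.0, -0.1, 0.2]
opening: 0.461
```

```bash

python3 - <<'E'
from h import *
s,R=tool(); print((R.T@(np.array([555.6,331.2,s["ee_pos"][2]])-s["ee_pos"])).round(1))
for n in ("wrist","side"):
  p=camera_params(n); im,d=snapshot(n); cv2.imwrite(f"pics/{n}2.png",im[:,:,::-1])
  if n=="side": cv2.imwrite("pics/s2z.png",cv2.resize(im[100:280,200:420,::-1],None,fx=3.5,fy=3.3))
s,R=tool()
E
```

```text
t 1.95 tcp [555.5 332.5 252.7] boxframe -104.11 51.36 252.67 yawerr -0.0014 tilt [ 0.001 -1.     0.   ] F [ 0.   -0.07  0.21] open 40.12
[-1.3 -0.   0.1]
t 2.05 tcp [555.4 332.4 252.5] boxframe -104.22 51.35 252.5 yawerr -0.0018 tilt [ 0.001 -1.     0.   ] F [ 0.24 -0.81  1.22] open 39.86
```

View pics/wrist2.png

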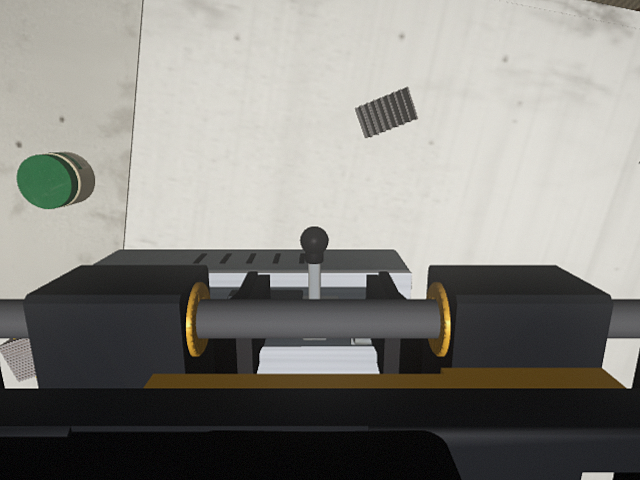

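View pics/s2z.png

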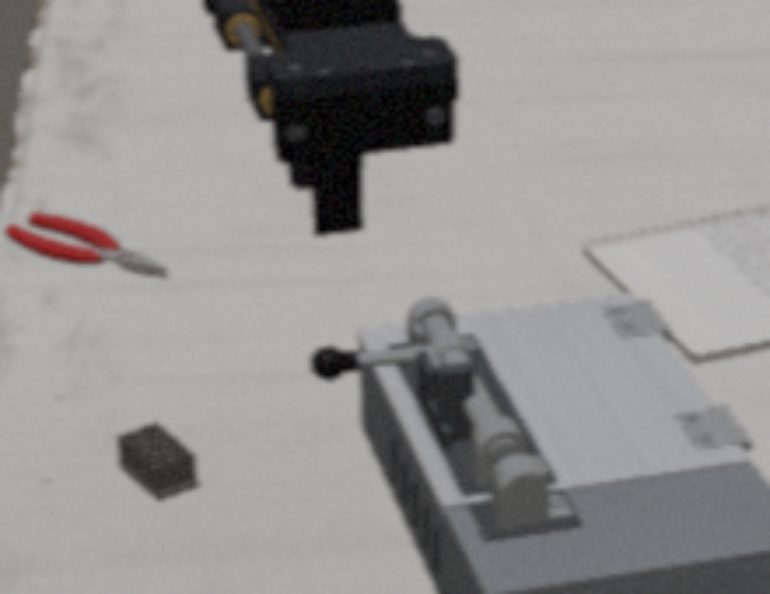

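{"fn": "jog_arm", "kwargs": {
  "increments": [
    [4,[-0.13,2,0],0],
    [4,[-0.13,4,0],0],
    [4,[-0.13,6,0],0],
    [4,[-0.13,6,0],0],
    [4,[-0.13,6,0],0],
    [4,[-0.13,6,0],0]
  ]
}}

```text
t: 2.55
ee_pos: [556.7, 330.6, 193.6]
eef_rot: [-1.121, -1.339, 1.337]
contact_force: [0.4, -0.7, 0.1]
opening: 0.462
```

```bash

python3 - <<'E'
from h import *
s,R=tool()
for n in ("wrist",):
  p=camera_params(n); im,d=snapshot(n); cv2.imwrite(f"pics/{n}3.png",im[:,:,::-1])
X=cloud(d,p); k=(d>0)&(im.max(2)<70)&(np.linalg.norm(X-[555.6,331.2,94],axis=2)<25)
print(k.sum(), X[k].mean(0).round(1), X[k].max(0).round(1),X[k].min(0).round(1), np.argwhere(k).mean(0))
E
```

```text
t 2.55 tcp [556.7 330.6 193.6] boxframe -103.25 49.29 193.65 yawerr -0.0006 tilt [ 0.001 -1.    -0.001] F [ 0.38 -0.69  0.12] open 40.22
1283 [555.5 331.1  99.8] [569.8 339.6 104.2] [545.4 322.3  93.6] [273.395947 317.208106]
```

View pics/wrist3.png

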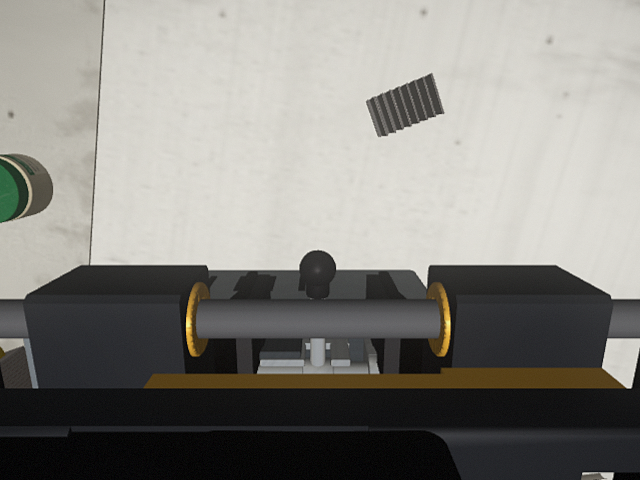

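{"fn": "jog_arm", "kwargs": {
  "increments": [
    [4,[0.04,1.5,0.15],0],
    [4,[0.04,3,0.15],0],
    [4,[0.04,4.3,0.15],0],
    [3.5,[0.04,4.8,0.15],0],
    [3,[0.04,4.8,0.15],0],
    [2.6,[0.04,4.8,0.15],0],
    [2.4,[0.04,4.8,0.15],0],
    [2.4,[0.04,4.8,0.15],0]
  ]
}}

```text
t: 3.27
ee_pos: [555.5, 330.3, 145.3]
eef_rot: [-1.121, -1.339, 1.336]
contact_force: [-0.2, 0.2, -0.0]
opening: 0.291
```

```bash

python3 - <<'E'
from h import *
s,R=tool()
im,d=snapshot("wrist"); cv2.imwrite("pics/wrist4.png",cv2.resize(im[220:400,180:460,::-1],None,fx=2.8,fy=2.8))
im,d=snapshot("side");cv2.imwrite("pics/s4z.png",cv2.resize(im[130:280,220:400,::-1],None,fx=4,fy=4))
E
```

```text
t 3.27 tcp [555.5 330.3 145.3] boxframe -104.49 49.21 145.3 yawerr 0.0001 tilt [ 0.001 -1.    -0.001] F [-0.24  0.24 -0.01] open 25.29
```

View pics/wrist4.png

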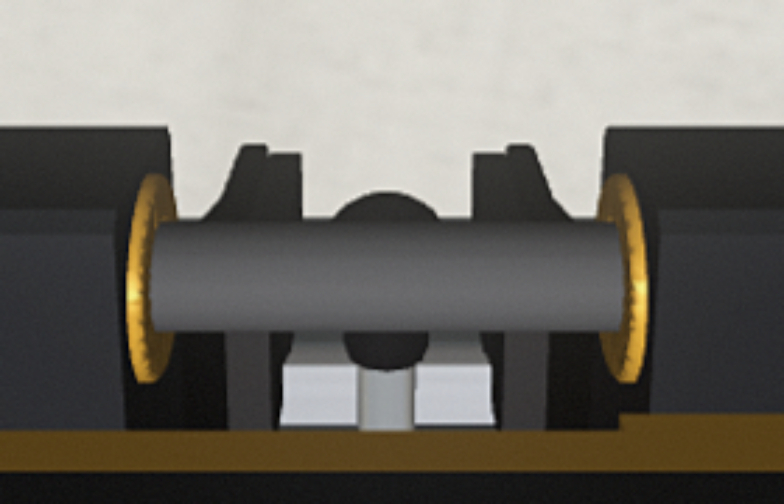

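View pics/s4z.png

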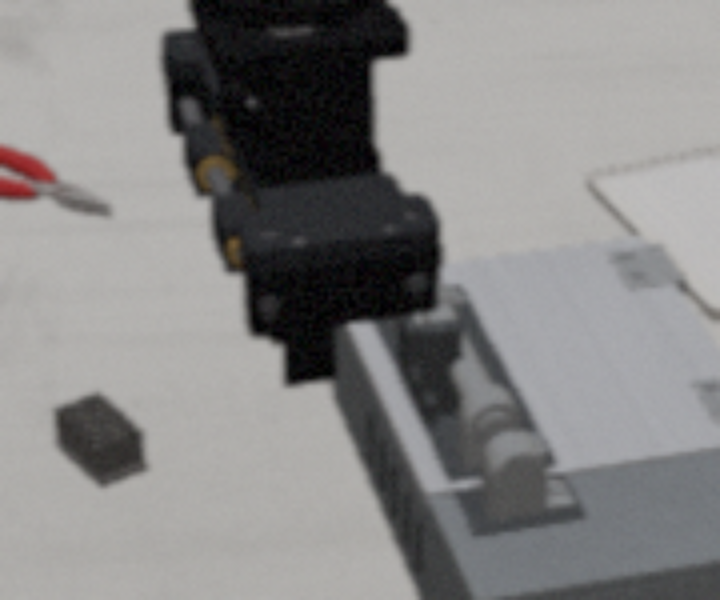

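The ball's centre is at crop pixel 387 and the midpoint between the fingers is also 387, so it is centred. Closing gently.

{"fn": "jog_arm", "kwargs": {
  "increments": [
    [2.2,[0,0,0],0],
    [2.0,[0,0,0],0],
    [1.9,[0,0,0],0],
    [1.85,[0,0,0],0],
    [1.8,[0,0,0],0],
    [1.8,[0,0,0],0]
  ]
}}

```text
t: 3.87
ee_pos: [555.0, 330.0, 144.2]
eef_rot: [-1.121, -1.337, 1.337]
contact_force: [-0.7, 0.2, -0.6]
opening: 0.21
```

```bash
python3 -c "
from h import *
tool()"
```

```text
t 3.87 tcp [555.  330.  144.2] boxframe -105.01 49.01 144.22 yawerr 0.0001 tilt [ 0. -1.  0.] F [-0.73  0.19 -0.61] open 18.25
```

{"fn": "jog_arm", "kwargs": {
  "increments": [
    [1.75,[0,0,0],0],
    [1.7,[0,0,0],0],
    [1.6,[0,0,0],0],
    [1.5,[0,0,0],0]
  ]
}}

```text
t: 4.2
ee_pos: [555.0, 330.1, 144.2]
eef_rot: [-1.121, -1.338, 1.337]
contact_force: [-0.1, 0.6, -0.6]
opening: 0.188
```

```bash
python3 -c "
from h import *
tool()"
```

```text
t 4.20 tcp [555.  330.1 144.2] boxframe -104.99 49.13 144.22 yawerr -0.0001 tilt [ 0. -1. -0.] F [-0.08  0.59 -0.58] open 16.34
```

{"fn": "jog_arm", "kwargs": {
  "increments": [
    [1.5,[0,-0.2,0],0],
    [1.5,[0,-0.42,-0.03],0],
    [1.5,[0,-0.7,-0.07],0],
    [1.5,[0,-1.0,-0.12],0],
    [1.5,[0,-1.3,-0.19],0],
    [1.5,[0,-1.59,-0.27],0]
  ]
}}

```text
t: 4.7
ee_pos: [557.7, 330.5, 160.4]
eef_rot: [-1.121, -1.337, 1.338]
contact_force: [1.1, 1.8, -4.3]
opening: 0.176
```

```bash
python3 - <<'E'
from h import *
s,R=tool()
im,d=snapshot("wrist"); cv2.imwrite("pics/wrist5.png",cv2.resize(im[220:400,180:460,::-1],None,fx=2.8,fy=2.8))
im,d=snapshot("side");cv2.imwrite("pics/s5z.png",cv2.resize(im[130:280,220:400,::-1],None,fx=4,fy=4))
E
```

```text
t 4.70 tcp [557.7 330.5 160.4] boxframe -102.34 49.08 160.36 yawerr 0.0 tilt [ 0. -1.  0.] F [ 1.09  1.83 -4.26] open 15.36
```

View pics/wrist5.png

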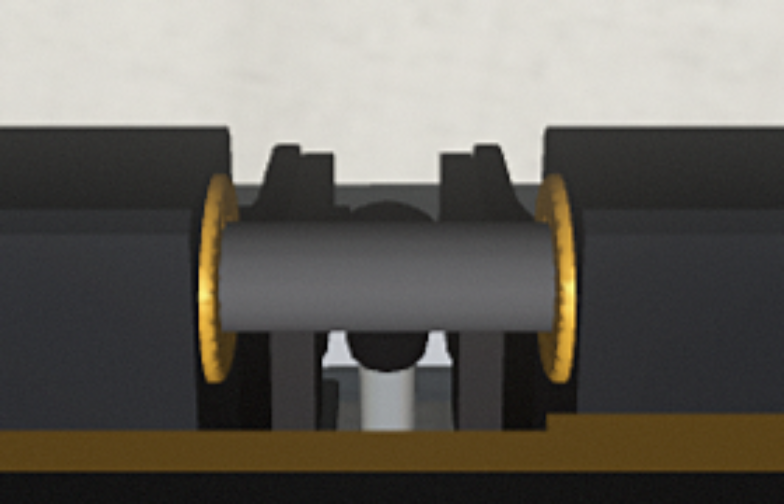

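View pics/s5z.png

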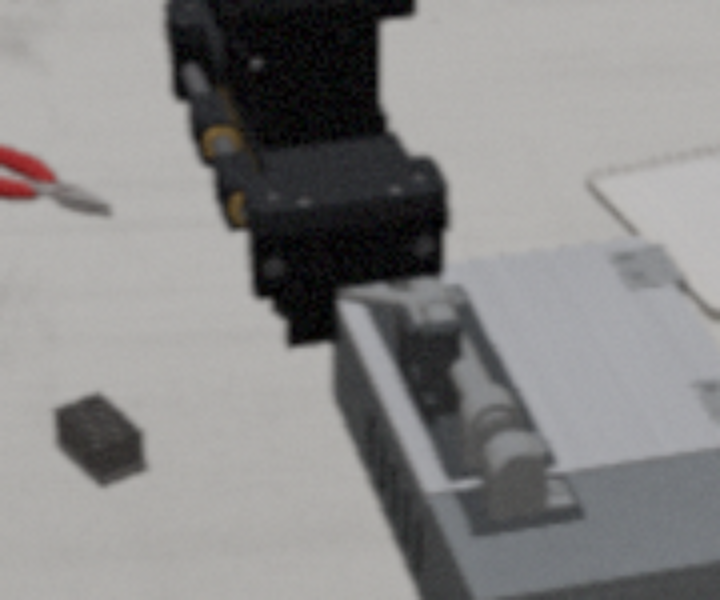

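{"fn": "jog_arm", "kwargs": {
  "increments": [
    [1.4,[0,-0.57,-0.2],0],
    [1.4,[0,-1.11,-0.46],0],
    [1.4,[0,-1.62,-0.78],0],
    [1.4,[0,-2.1,-1.14],0],
    [1.4,[0,-2.53,-1.55],0],
    [1.4,[0,-2.93,-2.0],0],
    [1.4,[0,-3.11,-2.24],0],
    [1.4,[0,-3.11,-2.24],0]
  ]
}}

```text
t: 5.47
ee_pos: [580.5, 334.5, 191.0]
eef_rot: [-1.121, -1.338, 1.337]
contact_force: [4.0, 3.2, -10.4]
opening: 0.174
```

```bash
python3 - <<'E'
from h import *
s,R=tool()
im,d=snapshot("wrist"); cv2.imwrite("pics/wrist6.png",cv2.resize(im[220:400,180:460,::-1],None,fx=2.8,fy=2.8))
im,d=snapshot("side");cv2.imwrite("pics/s6z.png",cv2.resize(im[130:280,220:400,::-1],None,fx=4,fy=4))
E
```

```text
t 5.47 tcp [580.5 334.5 191. ] boxframe -79.18 49.01 191.03 yawerr 0.0002 tilt [-0. -1. -0.] F [  4.02   3.16 -10.45] open 15.17
```

View pics/wrist6.png

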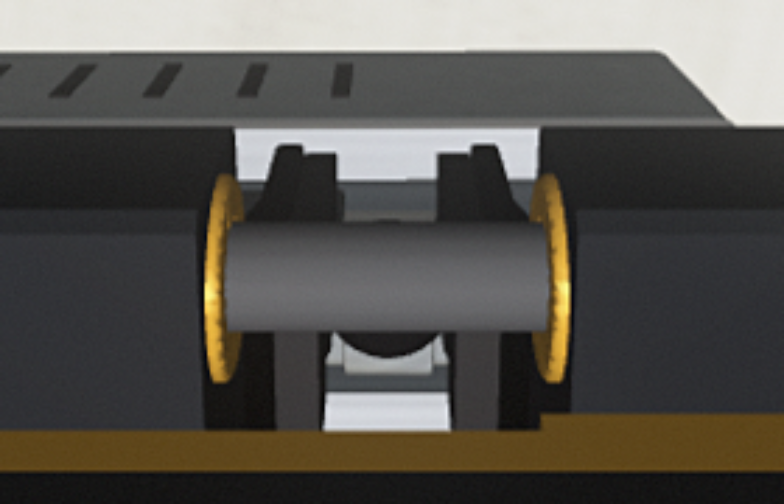

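View pics/s6z.png

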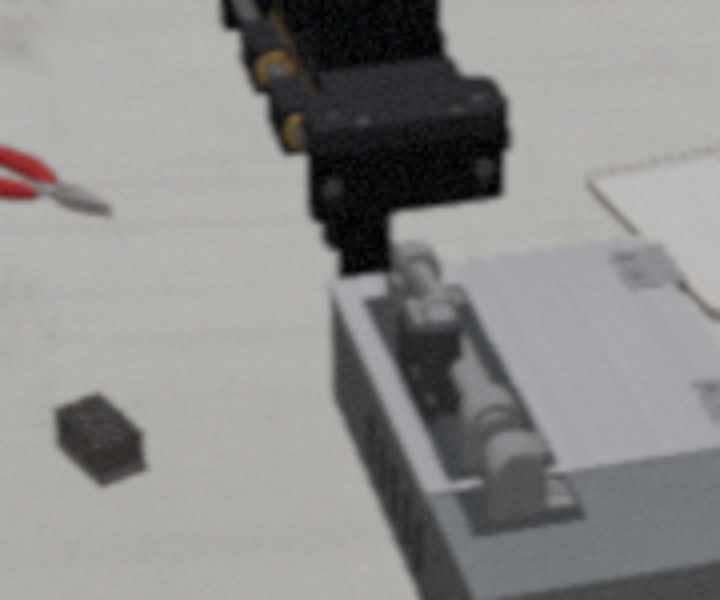

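{"fn": "jog_arm", "kwargs": {
  "increments": [
    [1.4,[0,0.06,-0.04],0],
    [1.4,[-0.1,0.12,-0.08],0],
    [1.4,[-0.3,0.12,-0.08],0],
    [1.4,[-0.5,0.12,-0.08],0],
    [1.4,[-0.75,0.12,-0.08],0],
    [1.4,[-1.0,0.12,-0.08],0],
    [1.4,[-1.25,0.12,-0.08],0],
    [1.4,[-1.5,0.12,-0.08],0],
    [1.4,[-1.5,0.12,-0.08],0]
  ]
}}

```text
t: 6.32
ee_pos: [583.0, 320.7, 190.7]
eef_rot: [-1.119, -1.339, 1.336]
contact_force: [-0.1, 4.9, -3.0]
opening: 0.18
```

```bash
cat >> h.py <<'E'
def look(n):
    s,R=tool(); f=s["contact_force"]; print("F box x,y,z",(f@EX).round(2),(f@EY).round(2),f[2].round(2))
    im,d=snapshot("wrist"); a=cv2.resize(im[220:400,180:460,::-1],(560,360))
    im,d=snapshot("side"); b=cv2.resize(im[130:280,220:400,::-1],(432,360)); cv2.imwrite(f"pics/{n}.png",cv2.resize(np.hstack([a,b]),(800,290)))
E
python3 -c "
from h import *
look('l7')"
```

```text
t 6.32 tcp [583.  320.7 190.7] boxframe -79.13 34.98 190.73 yawerr -0.0007 tilt [ 0.002 -1.    -0.   ] F [-0.07  4.92 -2.98] open 15.65
F box x,y,z 0.79 4.86 -2.98
```

View pics/l7.png

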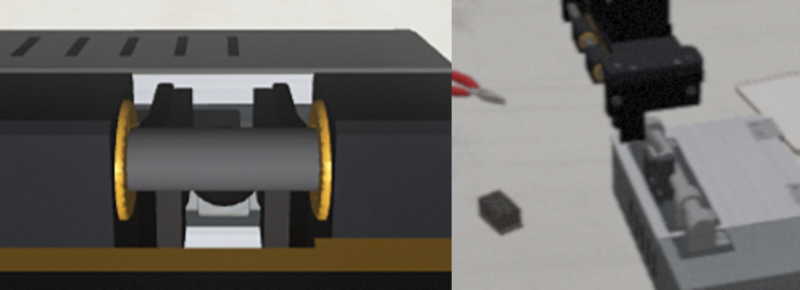

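{"fn": "jog_arm", "kwargs": {
  "increments": [
    [1.4,[-0.2,0,0],0],
    [1.4,[-0.45,0,0],0],
    [1.4,[-0.7,0,0],0],
    [1.4,[-0.95,0,0],0],
    [1.4,[-1.2,0,0],0],
    [1.4,[-1.4,0,0],0],
    [1.4,[-1.6,0,0],0],
    [1.4,[-1.75,0,0],0],
    [1.4,[-1.8,0,0],0],
    [1.4,[-1.8,0,0],0]
  ]
}}

```text
t: 7.25
ee_pos: [586.0, 303.6, 190.7]
eef_rot: [-1.119, -1.34, 1.336]
contact_force: [-0.3, 8.4, -2.7]
opening: 0.18
```

```bash
python3 -c "
from h import *
look('l8')"
```

```text
t 7.25 tcp [586.  303.6 190.7] boxframe -79.13 17.58 190.68 yawerr -0.0013 tilt [ 0.002 -1.    -0.001] F [-0.29  8.39 -2.69] open 15.69
F box x,y,z 1.19 8.31 -2.69
```

View pics/l8.png

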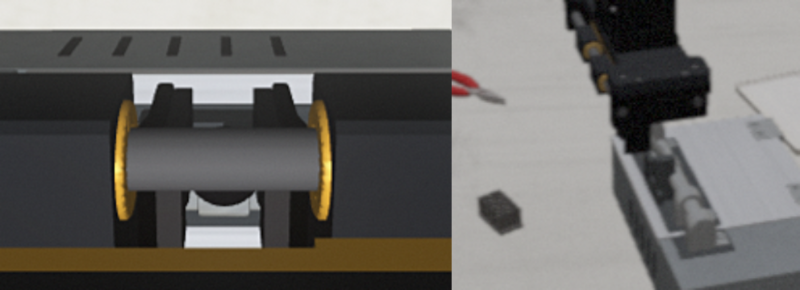

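{"fn": "jog_arm", "kwargs": {
  "increments": [
    [1.4,[-0.05,0,0],0],
    [1.4,[-0.1,0,0],0],
    [1.4,[-0.15,0,0],0],
    [1.4,[-0.2,0,0],0],
    [1.4,[-0.25,0,0],0],
    [1.4,[-0.3,0,0],0],
    [1.4,[-0.35,0,0],0],
    [1.4,[-0.4,0,0],0],
    [1.4,[-0.4,0,0],0]
  ]
}}

```text
t: 8.1
ee_pos: [586.6, 299.9, 190.7]
eef_rot: [-1.118, -1.34, 1.336]
contact_force: [-0.8, 8.4, -2.0]
opening: 0.181
```

```bash
python3 -c "
from h import *
tool()"
```

```text
t 8.10 tcp [586.6 299.9 190.7] boxframe -79.16 13.85 190.7 yawerr -0.0015 tilt [ 0.003 -1.    -0.001] F [-0.77  8.42 -2.02] open 15.71
```

{"fn": "jog_arm", "kwargs": {
  "increments": [
    [1.4,[-0.03,0,0],0],
    [1.4,[-0.06,0,0],0],
    [1.4,[-0.09,0,0],0],
    [1.4,[-0.12,0,0],0],
    [1.4,[-0.15,0,0],0],
    [1.4,[-0.18,0,0],0]
  ]
}}

```text
t: 8.6
ee_pos: [586.9, 298.3, 190.7]
eef_rot: [-1.118, -1.34, 1.336]
contact_force: [-0.0, 8.1, -2.6]
opening: 0.178
```

{"fn": "jog_arm", "kwargs": {
  "increments": [
    [1.4,[-0.03,0,0],0],
    [1.4,[-0.06,0,0],0],
    [1.4,[-0.09,0,0],0],
    [1.4,[-0.12,0,0],0]
  ]
}}

```text
t: 8.93
ee_pos: [587.1, 297.1, 190.7]
eef_rot: [-1.118, -1.34, 1.336]
contact_force: [0.2, 8.0, -2.4]
opening: 0.18
```

```bash
python3 -c "
from h import *
look('l9')"
```

```text
t 8.93 tcp [587.1 297.1 190.7] boxframe -79.16 11.04 190.7 yawerr -0.0017 tilt [ 0.003 -1.    -0.001] F [ 0.15  7.95 -2.39] open 15.62
F box x,y,z 1.54 7.81 -2.39
```

View pics/l9.png

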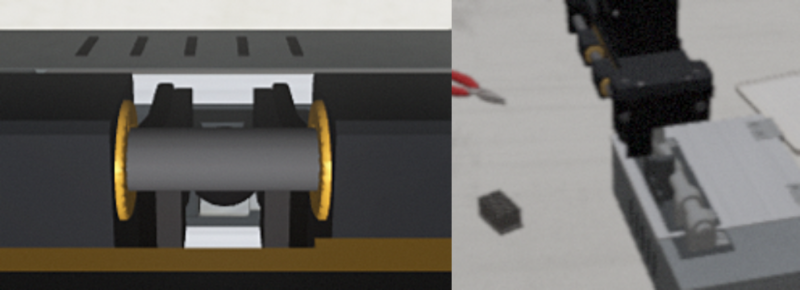

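{"fn": "jog_arm", "kwargs": {
  "increments": [
    [1.4,[-0.03,0,0],0],
    [1.4,[-0.06,0,0],0],
    [1.4,[-0.08,0,0],0]
  ]
}}

```text
t: 9.28
ee_pos: [587.3, 296.4, 190.6]
eef_rot: [-1.118, -1.34, 1.336]
contact_force: [0.0, 7.9, -2.8]
opening: 0.182
```

{"fn": "jog_arm", "kwargs": {
  "increments": [
    [1.4,[-0.03,0,0],0],
    [1.4,[-0.06,0,0],0],
    [1.4,[-0.08,0,0],0]
  ]
}}

```text
t: 9.53
ee_pos: [587.4, 295.6, 190.7]
eef_rot: [-1.118, -1.341, 1.336]
contact_force: [-0.2, 8.6, -1.7]
opening: 0.181
```

{"fn": "jog_arm", "kwargs": {
  "increments": [
    [1.4,[-0.03,0,0],0],
    [1.4,[-0.06,0,0],0],
    [1.4,[-0.08,0,0],0]
  ]
}}

```text
t: 9.78
ee_pos: [587.6, 294.8, 190.7]
eef_rot: [-1.118, -1.341, 1.336]
contact_force: [0.0, 7.3, -2.5]
opening: 0.178
```

{"fn": "jog_arm", "kwargs": {
  "increments": [
    [1.4,[-0.03,0,0],0],
    [1.4,[-0.06,0,0],0],
    [1.4,[-0.09,0,0],0]
  ]
}}

```text
t: 10.03
ee_pos: [587.6, 294.3, 190.7]
eef_rot: [-1.118, -1.341, 1.336]
contact_force: [0.0, 9.9, -3.1]
opening: 0.18
```

{"fn": "jog_arm", "kwargs": {
  "increments": [
    [1.4,[0,0,0],0],
    [1.4,[0,0,0],0]
  ]
}}

```text
t: 10.2
ee_pos: [587.6, 294.4, 190.7]
eef_rot: [-1.118, -1.341, 1.336]
contact_force: [-0.0, 9.4, -2.7]
opening: 0.185
```

```bash
python3 -c "
from h import *
look('l10')"
```

```text
t 10.20 tcp [587.6 294.4 190.7] boxframe -79.16 8.22 190.68 yawerr -0.0021 tilt [ 0.003 -1.    -0.001] F [-0.03  9.37 -2.73] open 16.1
F box x,y,z 1.61 9.24 -2.73
```

View pics/l10.png

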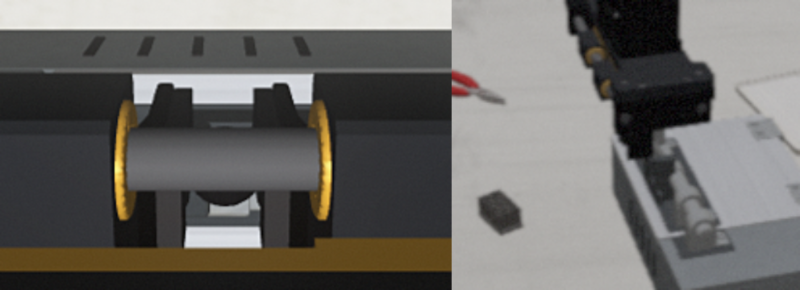

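{"fn": "jog_arm", "kwargs": {
  "increments": [
    [1.4,[-0.03,0,0],0],
    [1.4,[-0.05,0,0],0],
    [1.4,[-0.05,0,0],0]
  ]
}}

```text
t: 10.55
ee_pos: [587.7, 294.2, 190.7]
eef_rot: [-1.117, -1.342, 1.336]
contact_force: [-0.4, 10.7, -4.4]
opening: 0.181
```

```bash
python3 -c "
from h import *
tool()"
```

```text
t 10.55 tcp [587.7 294.2 190.7] boxframe -79.14 8.11 190.74 yawerr -0.0024 tilt [ 0.004 -1.    -0.001] F [-0.37 10.74 -4.44] open 15.75
```

The stop is found: the arm moved only about 0.1 mm for a 0.5 mm command, and the force rose. I'll back off about 2 mm and start to turn the handle down.

{"fn": "jog_arm", "kwargs": {
  "increments": [
    [1.4,[0.1,0,0],0],
    [1.4,[0.2,0,0],0],
    [1.4,[0.27,0,0],0],
    [1.4,[0.27,0,0],0]
  ]
}}

```text
t: 10.88
ee_pos: [587.5, 295.5, 190.7]
eef_rot: [-1.119, -1.34, 1.337]
contact_force: [-0.9, 5.9, -1.3]
opening: 0.181
```

```bash
python3 -c "
from h import *
tool()"
```

```text
t 10.88 tcp [587.5 295.5 190.7] boxframe -79.1 9.34 190.7 yawerr -0.0012 tilt [ 0.002 -1.    -0.001] F [-0.91  5.95 -1.25] open 15.71
```

{"fn": "jog_arm", "kwargs": {
  "increments": [
    [1.4,[0.08,0,0],0],
    [1.4,[0.1,0.32,0.55],0],
    [1.4,[0.1,0.74,0.98],0],
    [1.4,[0.1,0.95,1.18],0],
    [1.4,[0.1,1.2,1.37],0],
    [1.4,[0.1,1.2,1.37],0]
  ]
}}

```text
t: 11.38
ee_pos: [574.2, 293.9, 179.0]
eef_rot: [-1.12, -1.341, 1.336]
contact_force: [0.6, 6.5, -1.4]
opening: 0.176
```

```bash
python3 -c "
from h import *
look('l11')"
```

```text
t 11.38 tcp [574.2 293.9 179. ] boxframe -92.48 10.11 178.99 yawerr -0.001 tilt [ 0.002 -1.    -0.002] F [ 0.64  6.47 -1.38] open 15.32
F box x,y,z 1.76 6.26 -1.38
```

View pics/l11.png

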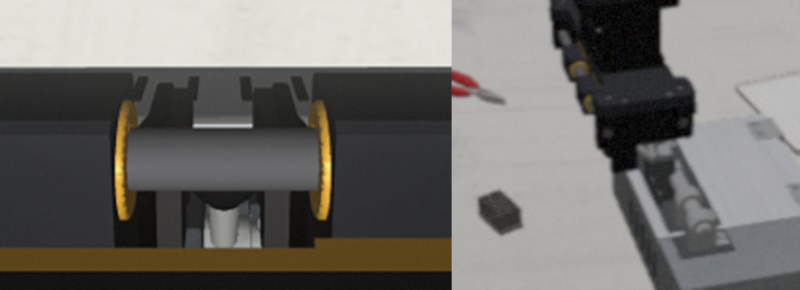

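{"fn": "jog_arm", "kwargs": {
  "increments": [
    [1.4,[0,0.26,0.2],0],
    [1.4,[0,0.52,0.37],0],
    [1.4,[0,0.8,0.52],0],
    [1.4,[0,1.05,0.65],0],
    [1.4,[0,1.32,0.77],0],
    [1.4,[0,1.6,0.89],0],
    [1.4,[0,1.6,0.89],0]
  ]
}}

```text
t: 12.07
ee_pos: [565.0, 292.5, 162.9]
eef_rot: [-1.119, -1.34, 1.336]
contact_force: [-1.9, 5.6, 0.7]
opening: 0.17
```

```bash
python3 -c "
from h import *
look('l12')"
```

```text
t 12.07 tcp [565.  292.5 162.9] boxframe -101.76 10.39 162.94 yawerr -0.0013 tilt [ 0.002 -1.    -0.001] F [-1.89  5.58  0.71] open 14.78
F box x,y,z -0.88 5.82 0.71
```

View pics/l12.png

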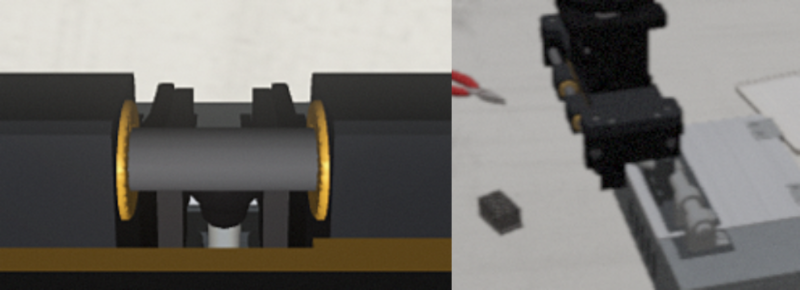

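{"fn": "jog_arm", "kwargs": {
  "increments": [
    [1.4,[0,0.28,0.07],0],
    [1.4,[0,0.57,0.13],0],
    [1.4,[0,0.86,0.19],0],
    [1.4,[0,1.15,0.25],0],
    [1.4,[0,1.45,0.28],0],
    [1.4,[0,1.75,0.31],0],
    [1.4,[0,1.9,0.32],0],
    [1.4,[0,1.9,0.32],0]
  ]
}}

```text
t: 12.83
ee_pos: [560.6, 292.0, 143.3]
eef_rot: [-1.117, -1.337, 1.339]
contact_force: [-8.1, 4.6, 0.2]
opening: 0.166
```

```bash
python3 -c "
from h import *
look('l13')"
```

```text
t 12.83 tcp [560.6 292.  143.3] boxframe -106.17 10.59 143.27 yawerr -0.0017 tilt [ 0.002 -1.     0.002] F [-8.12  4.65  0.19] open 14.46
F box x,y,z -7.18 6.0 0.19
```

View pics/l13.png

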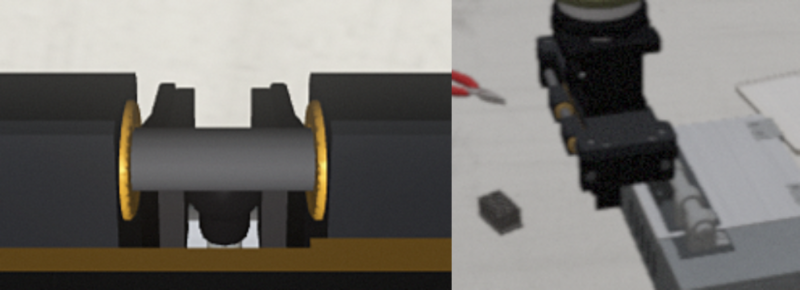

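```bash
python3 - <<'E'
from h import *
s,R=tool(); p=camera_params("wrist"); im,d=snapshot("wrist"); X=cloud(d,p)
cv2.imwrite("pics/w14.png",cv2.resize(im[280:400,240:400,::-1],None,fx=5,fy=5,interpolation=cv2.INTER_CUBIC))
B=(X-C); bx=B@EX;by=B@EY;bz=B[...,2]
for v in range(300,400,5):
    print(v,[(int(bx[v,u]),int(by[v,u]),int(bz[v,u]),int(im[v,u].max())) for u in (312,319,326)])
E
```

```text
t 12.93 tcp [560.6 291.9 143.3] boxframe -106.15 10.52 143.28 yawerr -0.0016 tilt [ 0.002 -1.     0.003] F [-6.54  6.08  0.24] open 14.92
300 [(-138, 10, 156, 45), (-138, 11, 156, 46), (-138, 13, 157, 45)]
305 [(-138, 10, 158, 80), (-138, 11, 158, 78), (-138, 13, 158, 81)]
310 [(-137, 10, 159, 91), (-137, 11, 159, 90), (-137, 13, 159, 89)]
315 [(-136, 10, 160, 103), (-137, 11, 161, 100), (-136, 13, 160, 100)]
320 [(-135, 10, 160, 106), (-135, 11, 160, 107), (-135, 13, 160, 109)]
325 [(-135, 10, 161, 110), (-134, 11, 160, 111), (-135, 13, 161, 107)]
330 [(-134, 10, 161, 101), (-133, 11, 160, 104), (-133, 13, 160, 105)]
335 [(-132, 10, 161, 89), (-132, 11, 159, 92), (-132, 13, 160, 89)]
340 [(-105, 9, 110, 34), (-105, 11, 111, 48), (-104, 14, 110, 34)]
345 [(-103, 9, 110, 32), (-103, 11, 110, 37), (-103, 14, 110, 34)]
350 [(-101, 9, 110, 30), (-101, 11, 110, 31), (-101, 14, 109, 30)]
355 [(-98, 9, 107, 25), (-98, 11, 108, 27), (-98, 14, 109, 26)]
360 [(-94, 9, 105, 31), (-95, 11, 106, 27), (-94, 14, 105, 27)]
365 [(-92, 9, 105, 29), (-92, 11, 105, 28), (-93, 14, 105, 27)]
370 [(-89, 9, 103, 15), (-90, 11, 105, 24), (-90, 14, 105, 10)]
375 [(-129, 10, 169, 91), (-129, 11, 169, 91), (-128, 12, 168, 90)]
380 [(-129, 10, 171, 94), (-128, 11, 170, 95), (-128, 12, 169, 93)]
385 [(-129, 10, 172, 90), (-128, 11, 172, 94), (-129, 12, 172, 93)]
390 [(-131, 10, 177, 19), (-130, 11, 176, 21), (-129, 12, 174, 19)]
395 [(-131, 10, 178, 21), (-131, 11, 178, 20), (-131, 12, 178, 17)]
```

View pics/w14.png

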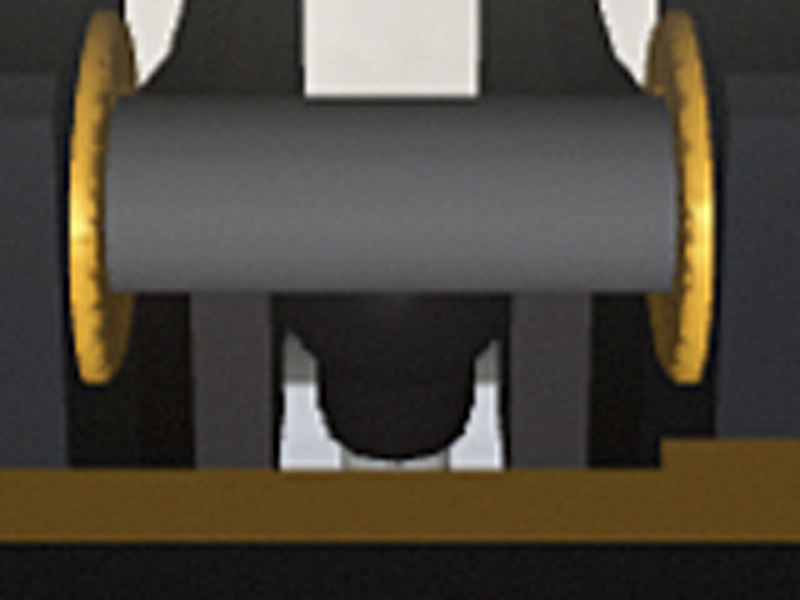

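{"fn": "jog_arm", "kwargs": {
  "increments": [
    [1.4,[0.03,0,0.05],0],
    [1.4,[0.06,0,0.1],0],
    [1.4,[0.1,0,0.1],0],
    [1.4,[0.14,0,0.1],0],
    [1.4,[0.14,0,0.1],0]
  ]
}}

```text
t: 13.4
ee_pos: [560.3, 293.0, 143.7]
eef_rot: [-1.119, -1.339, 1.337]
contact_force: [-3.6, 5.2, -0.2]
opening: 0.171
```

```bash
python3 -c "
from h import *
tool()"
```

```text
t 13.40 tcp [560.3 293.  143.7] boxframe -106.27 11.64 143.69 yawerr -0.0012 tilt [ 0.002 -1.     0.   ] F [-3.63  5.25 -0.23] open 14.87
```

{"fn": "jog_arm", "kwargs": {
  "increments": [
    [1.4,[0.03,0,0.03],0],
    [1.4,[0.06,0,0.05],0],
    [1.4,[0.09,0,0.05],0],
    [1.4,[0.12,0,0.05],0]
  ]
}}

```text
t: 13.73
ee_pos: [560.1, 293.9, 143.8]
eef_rot: [-1.12, -1.339, 1.337]
contact_force: [-1.8, 5.2, 0.5]
opening: 0.167
```

```bash
python3 -c "
from h import *
tool()"
```

```text
t 13.73 tcp [560.1 293.9 143.8] boxframe -106.34 12.59 143.82 yawerr -0.0009 tilt [ 0.002 -1.    -0.001] F [-1.84  5.22  0.47] open 14.52
```

{"fn": "jog_arm", "kwargs": {
  "increments": [
    [1.4,[0.03,0,0.0],0],
    [1.4,[0.06,0,0.0],0],
    [1.4,[0.09,0,0.0],0]
  ]
}}

```text
t: 13.98
ee_pos: [559.9, 294.8, 143.8]
eef_rot: [-1.12, -1.339, 1.337]
contact_force: [-2.0, 4.5, -0.5]
opening: 0.165
```

```bash
python3 -c "
from h import *
tool()"
```

```text
t 13.98 tcp [559.9 294.8 143.8] boxframe -106.34 13.5 143.82 yawerr -0.0009 tilt [ 0.002 -1.    -0.001] F [-2.01  4.49 -0.52] open 14.39
```

{"fn": "jog_arm", "kwargs": {
  "increments": [
    [1.4,[0.03,0,0.0],0],
    [1.4,[0.05,0,0.0],0],
    [1.4,[0.05,0,0.0],0]
  ]
}}

```text
t: 14.23
ee_pos: [560.0, 294.9, 143.8]
eef_rot: [-1.12, -1.339, 1.337]
contact_force: [-2.8, 4.4, 2.7]
opening: 0.167
```

```bash
python3 -c "
from h import *
tool()"
```

```text
t 14.23 tcp [560.  294.9 143.8] boxframe -106.31 13.58 143.75 yawerr -0.0005 tilt [ 0.001 -1.    -0.001] F [-2.84  4.36  2.65] open 14.57
```

{"fn": "jog_arm", "kwargs": {
  "increments": [
    [1.4,[0.04,0,0.03],0],
    [1.4,[0.08,0,0.05],0],
    [1.4,[0.1,0,0.05],0],
    [1.4,[0.1,0,0.05],0]
  ]
}}

```text
t: 14.57
ee_pos: [559.8, 295.1, 143.5]
eef_rot: [-1.122, -1.338, 1.337]
contact_force: [-0.5, 3.5, 2.1]
opening: 0.168
```

```bash
python3 -c "
from h import *
look('l15')"
```

```text
t 14.57 tcp [559.8 295.1 143.5] boxframe -106.45 13.82 143.46 yawerr 0.0002 tilt [ 0.    -1.    -0.001] F [-0.5   3.46  2.12] open 14.61
F box x,y,z 0.11 3.5 2.12
```

{"fn": "jog_arm", "kwargs": {
  "increments": [
    [1.4,[0.05,0,0.0],0],
    [1.4,[0.1,0,0.0],0],
    [1.4,[0.15,0,0.0],0],
    [1.4,[0.15,0,0.0],0]
  ]
}}

```text
t: 15.0
ee_pos: [559.6, 295.6, 143.0]
eef_rot: [-1.123, -1.337, 1.337]
contact_force: [3.6, -1.7, 2.9]
opening: 0.172
```

```bash
python3 -c "
from h import *
look('l16')"
```

```text
t 15.00 tcp [559.6 295.6 143. ] boxframe -106.51 14.33 143.05 yawerr 0.0011 tilt [-0.001 -1.    -0.   ] F [ 3.6  -1.74  2.91] open 14.93
F box x,y,z 3.24 -2.34 2.91
```

View pics/l16.png

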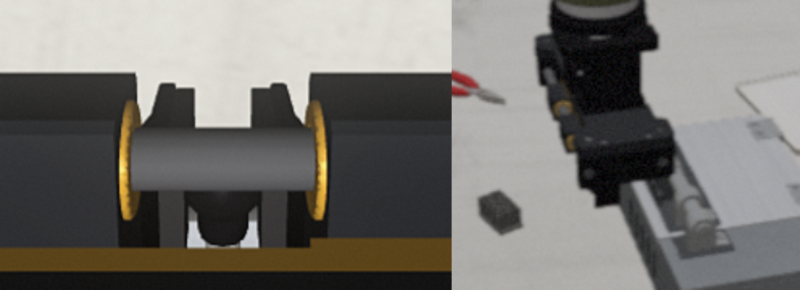

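{"fn": "jog_arm", "kwargs": {
  "increments": [
    [1.4,[-0.06,0,0.0],0],
    [1.6,[-0.06,0,0.0],0],
    [1.8,[-0.06,0,0.0],0],
    [2.2,[-0.06,0,0.0],0],
    [3.0,[-0.06,0,0.0],0],
    [4.0,[-0.06,0,0.0],0],
    [4.0,[-0.06,0,0.0],0]
  ]
}}

```text
t: 15.68
ee_pos: [558.7, 296.2, 142.8]
eef_rot: [-1.12, -1.337, 1.338]
contact_force: [0.8, -0.2, -0.1]
opening: 0.394
```

```bash
python3 -c "
from h import *
look('l17')"
```

```text
t 15.68 tcp [558.7 296.2 142.8] boxframe -107.27 15.11 142.77 yawerr -0.0004 tilt [ 0.    -1.     0.001] F [ 0.78 -0.23 -0.15] open 34.3
F box x,y,z 0.73 -0.37 -0.15
```

View pics/l17.png

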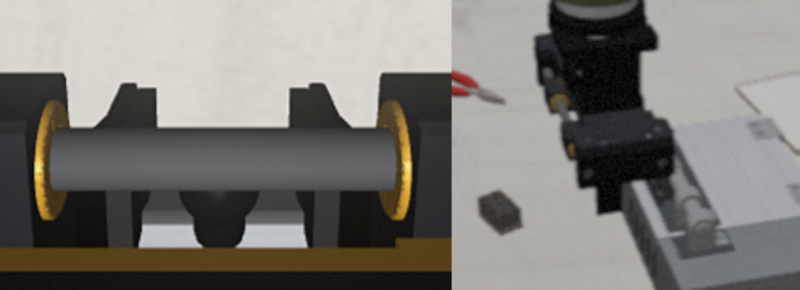

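{"fn": "jog_arm", "kwargs": {
  "increments": [
    [4.5,[-0.1,-0.5,0],0],
    [4.5,[-0.1,-2,0],0],
    [4.5,[-0.1,-4,0],0],
    [4.5,[-0.1,-6,0],0],
    [4.5,[-0.1,-7,0],0],
    [4.5,[-0.1,-7,0],0],
    [4.5,[-0.1,-7,0],0]
  ]
}}

```text
t: 16.37
ee_pos: [559.4, 295.0, 213.0]
eef_rot: [-1.121, -1.338, 1.337]
contact_force: [-0.5, -0.7, -0.7]
opening: 0.518
```

```bash
python3 - <<'E'
from h import *
s,R=tool(); p=camera_params("wrist"); im,d=snapshot("wrist"); X=cloud(d,p)
B=(X-C); bx=B@EX;by=B@EY;bz=B[...,2]
k=(d>0)&(im.max(2)<75)&(bx>-125)&(bx<-75)&(by>-10)&(by<40)&(bz>80)&(bz<130)
vv,uu=np.nonzero(k);print(k.sum(),"px",uu.mean(),vv.mean());i=bz[k].argmax()
print("top",bx[k][i],by[k][i],bz[k][i],"ranges",bx[k].min(),bx[k].max(),by[k].min(),by[k].max())
cv2.imwrite("pics/w18.png",im[:,:,::-1])
ps=camera_params("side");im,d=snapshot("side");cv2.imwrite("pics/s18.png",cv2.resize(im[150:300,240:420,::-1],None,fx=4,fy=4,interpolation=cv2.INTER_CUBIC))
g=im[190:240,270:330].max(2)<50
g=cv2.morphologyEx(g.astype(np.uint8),cv2.MORPH_OPEN,np.ones((3,3)));n,l,st,c=cv2.connectedComponentsWithStats(g);print(st,c+[270,190])
E
```

```text
t 16.37 tcp [559.4 295.  213. ] boxframe -106.85 13.83 212.98 yawerr 0.0001 tilt [ 0. -1. -0.] F [-0.5  -0.7  -0.69] open 45.05
1135 px 318.4511013215859 274.0942731277533
top -104.40349108092336 16.383765086879016 112.25017245826601 ranges -113.72316209947434 -89.811723200784 6.135548380825959 23.654747148435614
[[   0    0   60   50 2647]
 [  25    0   12   16  184]
 [  25   23   12    8   85]
 [  53   24    7   15   72]
 [  56   41    4    3   12]] [[298.54061201 215.36267473]
 [300.375      197.17934783]
 [300.49411765 216.69411765]
 [326.69444444 221.54166667]
 [327.5        232.        ]]
```

View pics/w18.png

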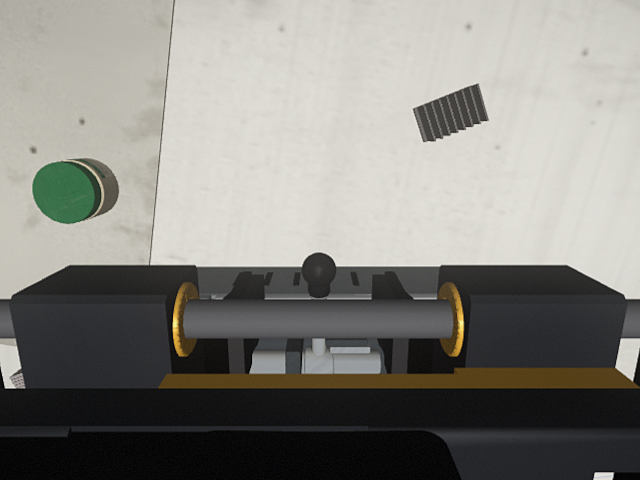

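View pics/s18.png

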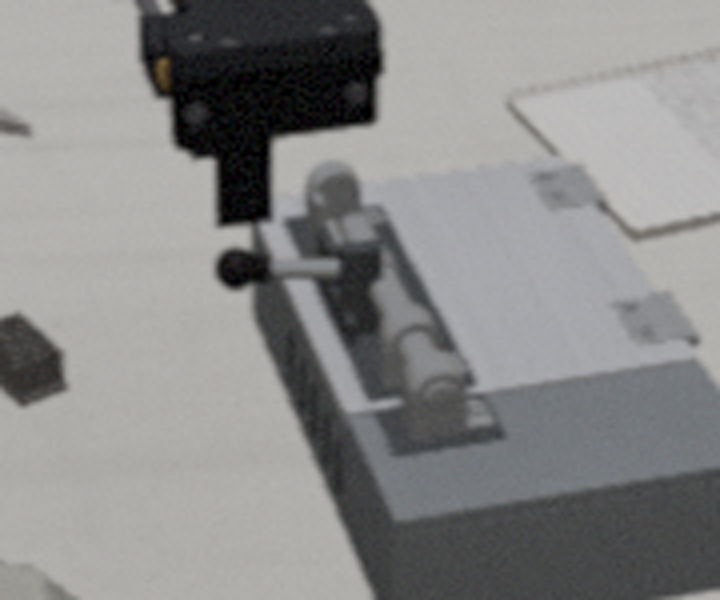

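{"fn": "jog_arm", "kwargs": {
  "increments": [
    [1,[0.05,0,-0.2],0],
    [0,[0.05,0,-0.2],0],
    [0,[0.05,0,-0.2],0],
    [0,[0.05,0,-0.2],0],
    [0,[0.05,0,-0.2],0],
    [0,[0.05,0,-0.2],0],
    [0,[0.05,0.5,-0.2],0],
    [0,[0.05,1.2,-0.2],0],
    [0,[0.05,2.0,-0.2],0],
    [0,[0.05,2.5,-0.2],0]
  ]
}}

```text
t: 17.3
ee_pos: [560.8, 295.6, 186.4]
eef_rot: [-1.12, -1.336, 1.339]
contact_force: [-0.1, 0.4, -0.4]
opening: 0.006
```

{"fn": "jog_arm", "kwargs": {
  "increments": [
    [0,[0,0,0],0],
    [0,[0,0,0],0]
  ]
}}

```text
t: 17.47
ee_pos: [561.0, 295.8, 187.4]
eef_rot: [-1.121, -1.337, 1.338]
contact_force: [-0.4, 0.3, -0.5]
opening: 0.006
```

```bash
python3 -c "
from h import *
look('l19')"
```

```text
t 17.47 tcp [561.  295.8 187.4] boxframe -105.14 14.26 187.42 yawerr 0.0 tilt [-0.    -1.     0.001] F [-0.42  0.27 -0.49] open 0.56
F box x,y,z -0.36 0.34 -0.49
```

View pics/l19.png

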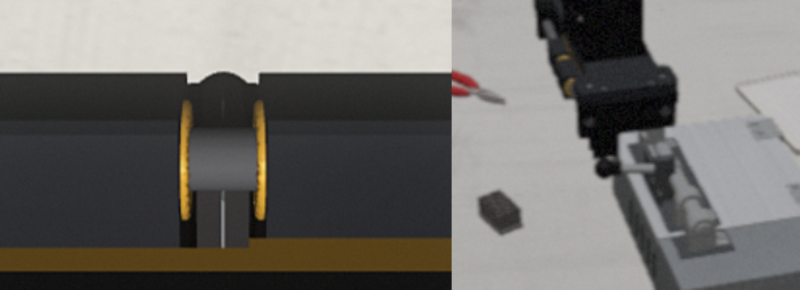

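```bash
python3 - <<'E'
from h import *
s,R=tool()
im,d=snapshot("side");cv2.imwrite("pics/s20.png",cv2.resize(im[170:240,270:350,::-1],None,fx=8,fy=8,interpolation=cv2.INTER_CUBIC))
ps=camera_params("side")
for q in (s["ee_pos"]+R[:,1]*69.7, s["ee_pos"]+R[:,1]*69.7+R[:,2]*9.5, s["ee_pos"]+R[:,1]*69.7-R[:,2]*9.5, C-104.4*EX+15*EY+np.array([0,0,102.5])):
    Y=ps["intrinsics"]@(ps["R"]@q+ps["t"]); print(((Y[:2]/Y[2])-[270,170])*8)
E
```

```text
t 17.57 tcp [561.4 295.9 188.3] boxframe -104.74 14.31 188.25 yawerr 0.0002 tilt [ 0. -1. -0.] F [-0.55  0.07  0.82] open 0.63
[229.24790843 304.46642056]
[183.34774604 310.95896409]
[274.97335252 297.99859081]
[231.79642456 369.16899893]
```

View pics/s20.png

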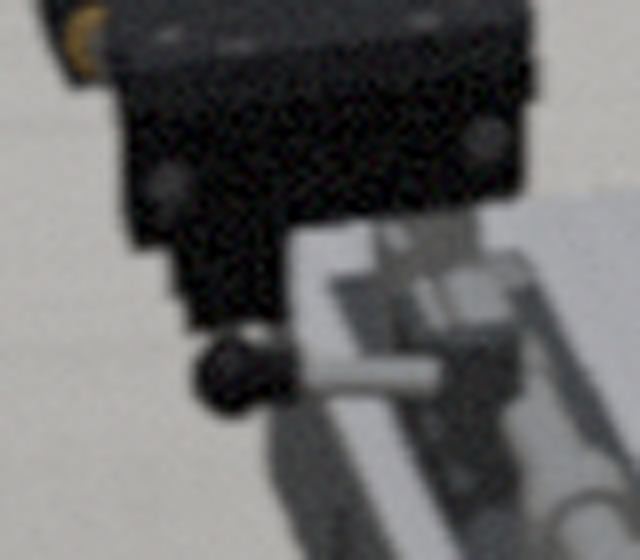

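{"fn": "jog_arm", "kwargs": {
  "increments": [
    [0,[0.05,0.2,0],0],
    [0,[0.05,0.4,0],0],
    [0,[0.05,0.6,0],0],
    [0,[0.05,0.8,0],0],
    [0,[0.05,0.8,0],0]
  ]
}}

```text
t: 18.03
ee_pos: [560.9, 296.4, 179.6]
eef_rot: [-1.12, -1.337, 1.338]
contact_force: [-0.1, -0.1, 0.2]
opening: 0.009
```

```bash
python3 -c "
from h import *
tool()"
```

```text
t 18.03 tcp [560.9 296.4 179.6] boxframe -105.13 14.9 179.62 yawerr -0.0001 tilt [-0.    -1.     0.001] F [-0.12 -0.13  0.17] open 0.8
```

{"fn": "jog_arm", "kwargs": {
  "increments": [
    [0,[0,0.08,0],0],
    [0,[0,0.16,0],0],
    [0,[0,0.24,0],0],
    [0,[0,0.32,0],0]
  ]
}}

```text
t: 18.37
ee_pos: [561.1, 296.4, 176.9]
eef_rot: [-1.121, -1.337, 1.337]
contact_force: [-1.3, -0.5, 1.8]
opening: 0.008
```

```bash
python3 -c "
from h import *
tool()"
```

```text
t 18.37 tcp [561.1 296.4 176.9] boxframe -104.96 14.87 176.87 yawerr 0.0 tilt [ 0. -1.  0.] F [-1.35 -0.46  1.82] open 0.73
```

{"fn": "jog_arm", "kwargs": {
  "increments": [
    [0,[0,0.08,0.01],0],
    [0,[0,0.16,0.02],0],
    [0,[0,0.24,0.02],0],
    [0,[0,0.32,0.03],0]
  ]
}}

```text
t: 18.7
ee_pos: [560.8, 296.3, 173.5]
eef_rot: [-1.121, -1.338, 1.337]
contact_force: [-2.1, -0.4, 2.1]
opening: 0.006
```

{"fn": "jog_arm", "kwargs": {
  "increments": [
    [0,[0,0.06,0.0],0],
    [0,[0,0.12,0.0],0]
  ]
}}

```text
t: 18.87
ee_pos: [560.9, 296.3, 172.4]
eef_rot: [-1.121, -1.338, 1.337]
contact_force: [-1.6, -0.8, 2.1]
opening: 0.003
```

```bash
python3 -c "
from h import *
look('l21')"
```

```text
t 18.87 tcp [560.9 296.3 172.4] boxframe -105.18 14.8 172.37 yawerr 0.0 tilt [ 0. -1. -0.] F [-1.6  -0.82  2.13] open 0.3
F box x,y,z -1.72 -0.53 2.13
```

View pics/l21.png

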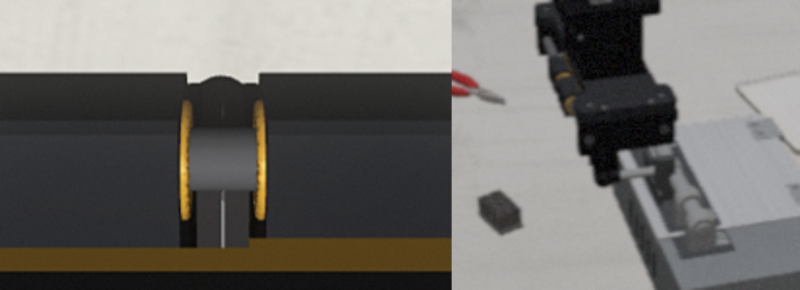

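{"fn": "jog_arm", "kwargs": {
  "increments": [
    [0,[0,0.05,0.0],0],
    [0,[0,0.1,0.0],0]
  ]
}}

```text
t: 19.13
ee_pos: [560.9, 296.3, 171.5]
eef_rot: [-1.121, -1.338, 1.337]
contact_force: [-1.1, -0.1, 0.9]
opening: 0.007
```

{"fn": "jog_arm", "kwargs": {
  "increments": [
    [0,[0,0.05,0.0],0],
    [0,[0,0.1,0.0],0]
  ]
}}

```text
t: 19.3
ee_pos: [560.9, 296.3, 170.6]
eef_rot: [-1.121, -1.338, 1.337]
contact_force: [-3.7, -0.9, 4.9]
opening: 0.004
```

The force rose to 4.9 N at TCP z = 170.6, and I had predicted the end at 170.7. The handle is fully down. Lifting away to check.

{"fn": "jog_arm", "kwargs": {
  "increments": [
    [0,[0,-0.2,0],0],
    [0,[0,-1,0],0],
    [0,[0,-3,0],0],
    [0,[0,-6,0],0],
    [0,[0,-9,2],0],
    [0,[0,-11,5],0],
    [0,[0,-12,8],0],
    [0,[0,-12,10],0],
    [0,[0,-12,10],0],
    [0,[0,-12,10],0]
  ]
}}

```text
t: 20.13
ee_pos: [462.0, 278.9, 291.6]
eef_rot: [-1.121, -1.34, 1.336]
contact_force: [1.7, 0.1, 0.1]
opening: 0.004
```

```bash
python3 - <<'E'
from h import *
s,R=tool()
im,d=snapshot("side");cv2.imwrite("pics/s22.png",cv2.resize(im[170:260,270:370,::-1],None,fx=6.5,fy=6.5,interpolation=cv2.INTER_CUBIC))
ps=camera_params("side");pt=camera_params("top")
def blob(im,u0,v0,u1,v1):
    m=(im[v0:v1,u0:u1].max(2)<55).astype(np.uint8); m=cv2.morphologyEx(m,cv2.MORPH_OPEN,np.ones((3,3)))
    n,l,st,c=cv2.connectedComponentsWithStats(m); print([(list(st[i]),(c[i]+[u0,v0]).round(1)) for i in range(1,n)])
blob(im,280,200,325,235)
im,d=snapshot("top"); cv2.imwrite("pics/t22.png",cv2.resize(im[140:320,220:430,::-1],None,fx=3.5,fy=3.3))
p=camera_params("wrist"); im,d=snapshot("wrist"); cv2.imwrite("pics/w22.png",im[:,:,::-1]); X=cloud(d,p)-C
bx=X@EX;by=X@EY;bz=X[...,2]
k=(d>0)&(im.max(2)<75)&(bx>-125)&(bx<-75)&(by>-10)&(by<40)&(bz>80)&(bz<130)
print(k.sum(), bz[k].max() if k.any() else 0)
E
```

```text
t 20.13 tcp [462.  278.9 291.6] boxframe -205.51 14.97 291.62 yawerr -0.0007 tilt [ 0.001 -1.    -0.002] F [1.71 0.06 0.12] open 0.36
[([np.int32(39), np.int32(12), np.int32(3), np.int32(4), np.int32(12)], array([320. , 213.5])), ([np.int32(15), np.int32(18), np.int32(12), np.int32(9), np.int32(85)], array([300.1, 222. ])), ([np.int32(43), np.int32(24), np.int32(2), np.int32(5), np.int32(10)], array([323.5, 226. ]))]
63 101.05720648133294
```

View pics/s22.png

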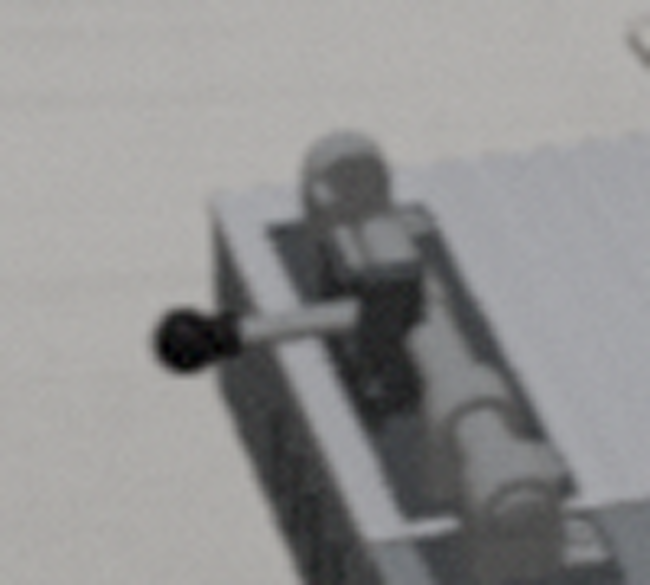

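View pics/t22.png

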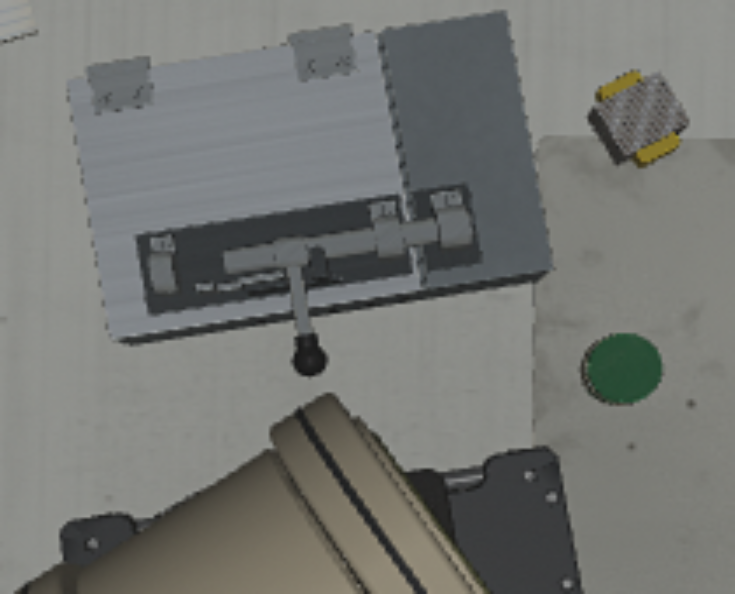

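View pics/w22.png

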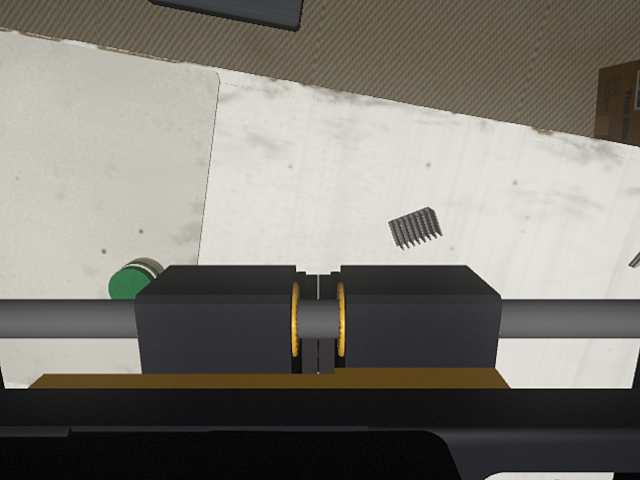

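Bolt end in the staple (top crop about (455,225)), handle held in the far notch, with the ball at (310,355). I'll triangulate the final ball position, as at the start.

```bash
python3 - <<'E'
from h import *
s,R=tool()
ps=camera_params("side");pt=camera_params("top")
im,d=snapshot("top")
u0,v0=295,235
m=(im[v0:262,u0:322].max(2)<55).astype(np.uint8); m=cv2.morphologyEx(m,cv2.MORPH_OPEN,np.ones((3,3)))
n,l,st,c=cv2.connectedComponentsWithStats(m); i=1+st[1:,4].argmax(); a=c[i]+[u0,v0]; print(st[i],a)
B,e=two(pt,a,ps,(300.1,222.0)); b=B-C; print(B,e,"box",b@EX,b@EY,b[2],"a",(b[2]-92)/60)
robot.sign_off()
E
```

```text
t 20.28 tcp [463.1 278.7 290.4] boxframe -204.48 14.53 290.4 yawerr 0.0008 tilt [-0. -1. -0.] F [ 0.79 -0.1   0.46] open 0.31
[ 9  7  9 12 88] [307.875      247.63636364]
[563.0120085  297.35901225  90.44652977] 0.3926888060430912 box -102.86530768847194 15.483664447205664 90.4465297698016 a -0.025891170503306662
the job is handed in; nothing more can be done
```

The bolt is shut. It is slid into the staple, its handle is fully down in the far notch and holds it there, and the job is handed in. `sign_off` gives no verdict, so the result is what my own checks show.

**What I did:**
- I pinched the ball from above, raised the handle to about 0.95 rad and slid the bolt right. It met the stop lightly at about 41 mm, with roughly 3 N on the stop.
- I backed off about 2 mm and turned the handle down into the far notch.
- The ball then slipped in the fingers, which left the handle at about 0.18 rad. So I eased the bolt onto the notch edge, let go, and pressed the ball down with closed fingertips until the force rose to 4.9 N at the expected height.

**Last checks:**
- **Bolt:** the ball, located from two camera views, puts the bolt at about 34–35 mm, where 30 mm is needed. It held there after I let go.
- **Handle:** level within measurement error; the same views gave about −0.03 rad, so no more than about 2 mm off.
- **Surroundings:** the transformer, jar and heat sink look unmoved in the pictures; I did not measure their positions again.
- **Time and arm:** the arm stood clear, and about 20 s of the 64 s had been used.

**Uncertain:** I could not measure the load on the guide directly. From the wrist force I estimate it stayed below about 9 N while I eased the bolt onto the notch edge, against the 15 N limit.

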